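# Load the sample-prep carousel by kind and shut its window

### The job

Load every part lying in the tray into the covered carousel through the loading window, turning the carousel by its bar handle so that the right bin is under the window each time: counter-clockwise (seen from above) from the closed quarter, the bins are for bottles, then cassettes, then steel filter housings. When all are in, turn the closed quarter squarely under the window to shut it; leave the other things on the bench alone.

Things in the scene. Friction and masses are not known exactly. Their poses are not given: they have to be found in the camera images.
- bottle_a: square sample bottle of white plastic, lying on its side at the start: body 60 x 44 x 44 mm (x, y, z) with a round screw cap (diameter 32 mm) at its +x end that reaches to x = +52 mm (82 mm over all). Origin at the centre of the 60 x 44 x 44 body; x runs towards the cap. About 90 g. May be absent.
- bottle_b: square sample bottle of white plastic, lying on its side at the start: body 60 x 44 x 44 mm (x, y, z) with a round screw cap (diameter 32 mm) at its +x end that reaches to x = +52 mm (82 mm over all). Origin at the centre of the 60 x 44 x 44 body; x runs towards the cap. About 90 g. May be absent.
- cassette_a: flat black filter cassette with fine grey ribs, a plain slab 84 x 52 x 40 mm (x, y, z), lying flat at the start. Origin at its centre. About 120 g. May be absent.
- cassette_b: flat black filter cassette with fine grey ribs, a plain slab 84 x 52 x 40 mm (x, y, z), lying flat at the start. Origin at its centre. About 120 g. May be absent.
- filter_a: steel in-line filter housing: a square middle block 34 x 44 x 44 mm (x, y, z) with a round stub (diameter 28 mm) out of both ends, 86 mm long over all along x, stubs reaching x = +-43 mm. Origin at its centre. About 220 g. May be absent.
- filter_b: steel in-line filter housing: a square middle block 34 x 44 x 44 mm (x, y, z) with a round stub (diameter 28 mm) out of both ends, 86 mm long over all along x, stubs reaching x = +-43 mm. Origin at its centre. About 220 g. May be absent.
- tray: shallow grey plastic tray fixed to the bench, 308 x 228 mm outside (x, y), rim 28 mm high, walls and floor 4 mm thick; the parts to be loaded lie in it. Origin at the centre of its underside
- stand: fixed stand of the carousel: base plate 360 mm square, four corner posts, and a clear flat cover 380 mm square whose top is 126 mm above the bench (4 mm thick). The cover has one opening, the loading window, on the stand's -x side (towards the robot). Origin on the carousel's axis at bench level; z up
- window (a point): centre of the loading window, at the top of the clear cover, 91.5 mm from the carousel's axis on the stand's -x side. The window measures 107 mm along the stand's x and 110 mm along its y; these axes are the point's own
- carousel (a joint): angle of the carousel about the vertical, rad, growing counter-clockwise seen from above; turns freely several turns either way (no end stop within 15 rad of 0), light friction (about 0.1 N m), stays where it is left. At 0 its x axis lies along the stand's x
- carousel_axis (a point): on the axis at the top of the bins' floor, 16 mm above the bench; turns with the carousel (white walls, grey bin floors). Walls along this frame's x and y axes part it into four quarters: x<0,y<0 is closed by a white roof level with the wall tops; then counter-clockwise from above come the open bins: x>0,y<0 for bottles, x>0,y>0 for cassettes, x<0,y>0 for filter housings. 340 mm across; walls 4 mm thick, their tops 118 mm above the bench
- handle (a point): middle of the black bar handle that turns the carousel, on its axis above the cover, 151 mm above the bench. The bar is 90 mm long along this frame's x (the same directions as point carousel_axis), 18 mm thick, and reaches from 133 to 169 mm above the bench, its lower edge 7 mm over the cover
- closed_mid (a point): middle of the closed quarter, on its roof, 91.5 mm from the axis; lies under the window's centre when the window is shut
- wash_bottle: white plastic bottle, 68 mm across, 150 mm tall, a bystander. Origin under its centre
- beaker: glass beaker, 80 mm across, 100 mm tall, a bystander. Origin under its centre
- tip_box: grey plastic box 85 x 120 x 60 mm, a bystander. Origin under its centre
Not all that is in view belongs to the job. Leave any pink or yellow look-alike of the cassette_b alone.

How it is judged:
On the way, in this order (a step that is already met when the one before it is completed fails the run):
1. every part that is there lies in the bin of its kind, wholly below the cover (x of each of bottle_a, bottle_b, cassette_a, cassette_b in the frame of carousel_axis above 0 m and y of each of bottle_a, bottle_b in the frame of carousel_axis below 0 m and z of bottle_a in the frame of carousel_axis between 0.005 and 0.085 m and horizontal distance between each of bottle_a, bottle_b, cassette_a, cassette_b, filter_a, filter_b and carousel_axis below 0.165 m and z of bottle_b in the frame of carousel_axis between 0.005 and 0.085 m and y of each of cassette_a, cassette_b, filter_a, filter_b in the frame of carousel_axis above 0 m and z of cassette_a in the frame of carousel_axis between 0.005 and 0.085 m and z of cassette_b in the frame of carousel_axis between 0.005 and 0.085 m and x of each of filter_a, filter_b in the frame of carousel_axis below 0 m and z of filter_a in the frame of carousel_axis between 0.005 and 0.085 m and z of filter_b in the frame of carousel_axis between 0.005 and 0.085 m), for 0.3 s.
2. the closed quarter is under the window (horizontal distance between closed_mid and window below 0.022 m), for 0.3 s.
At the end, for the whole second after the job is handed in: every part present rests in the bin of its kind (its origin within that quarter, less than 165 mm from the axis and 5 to 85 mm above the bin floor), the carousel stands still and the middle of the closed quarter lies within 22 mm of the window's centre, seen from above (all of step 1 and horizontal distance between closed_mid and window below 0.022 m and velocity of joint carousel between -0.05 and 0.05 rad/s and linear speed of each of bottle_a, bottle_b, cassette_a, cassette_b, filter_a, filter_b below 0.03 m/s); the robot touches nothing.
It fails at once if the wash bottle is pushed more than 40 mm (distance of wash_bottle from where it was at the start of the episode above 0.04 m).
It fails at once if the beaker is pushed more than 40 mm (distance of beaker from where it was at the start of the episode above 0.04 m).
It fails at once if the tip box is pushed more than 40 mm (distance of tip_box from where it was at the start of the episode above 0.04 m).
Of bottle_a, bottle_b, cassette_a, cassette_b, filter_a, filter_b only 3 to 5 are there at a start; the rules pass over those that are not, and their reading is None.
At some moment in a run one of bottle_a, bottle_b, cassette_a, cassette_b, filter_a, filter_b may be knocked a few centimetres aside while the robot is not near it.
Once in a run the grip may slacken for a moment while it holds something.
It also fails if it takes over 210 s, if anything falls off the work surface, if the arm or the gripper's body presses on something with over 40 N, if the wrist force passes 120 N, or if a joint passes its speed limit or range.

### The arm

A 6-joint arm with a two-finger parallel gripper is mounted at the origin on the work surface. World frame = base frame: x ahead of the robot, y to its left, z up, the work surface at z = 0. Lengths are in m, angles in rad, forces in N, time in s.
With the tool pointing down it reaches from about 0.275 to 0.85 m from the base axis. Payload 19 kg.
Tool frame: the origin (TCP) lies at the very end of the fingers, on their centre line; the grasp point (between the pads) lies 19 mm behind it (arm.pinch_z is the z of the grasp point in the tool frame, in m); z points along the fingers, y is the line along which they close (so a half turn about z gives the same grasp; the last joint's range is limited). The gripper opens to 85 mm and grips with 20 to 120 N. Pads are 22 mm wide; open, the fingers measure 114 mm over their backs; the gripper's body (76 mm by 85 mm) begins 54 mm behind the grasp point. The pads swing forward as they close: fully open they stand 13 mm farther back than shut.
Start: joints at [1.053, 0.15, 1.437, -0, 1.554, -0.134], TCP at [0.215, 0.533, 0.205] pointing down, gripper open.
Joint ranges: [-2.8, 2.8], [-0.68, 2.1], [0.12, 2.68], [-1.39, 4.53], [0.16, 2.79], [-2.81, 2.81]. Speed limits (rad/s): [1.89, 1.89, 2.22, 3.01, 3.01, 3.01].

### API

Orientations are given as a unit quaternion [x, y, z, w].
In Python, from station import arm gives the robot as it stands. The module is installed in compiled form; this text tells all that it offers.
- The arm moves only by the shell command python3 -m jog 'ROWS' [OPENING]. ROWS is JSON, a list of rows, each a list of 4 numbers: the shift along the tool's x, y, z in m, then the turn about the tool's z in rad. In form: [[tx, ty, tz, turn], ...]. A call has 1 to 8 rows; each row is the pose to reach, as a shift and turn from the pose commanded when the call began, along the tool's axes at that moment; what a row does not reach only later rows make up. A row lasts 1/8 s, in which the tool goes at most 62.5 mm and 10.7 degrees, less where a joint would pass 70% of its speed; a pose out of reach is approached as far as the arm can. A call with a gripper value outside its range is refused whole. OPENING is the gripper's target within -1 to 1 (fully open at 1, half-way at 0, shut at -1), set as the call begins (- or left out, the last holds). The fingers move at their own pace and stop on an object; the grip force is fixed at half the most. Time passes only in rows, so rows that repeat a pose let the fingers close. It gives the time, the measured TCP pose, the force, the opening and the grip force at its end, in the units of the state.
- arm.get_obs(): the state, without advancing time (a new reading comes with each control period).
- arm.snapshot(name): name is "scene" or "top"; returns a dict with "color" (384x512x3 uint8, red, green, blue), "vfov" (degrees; the focal length in pixels is half the picture's height over the tangent of half this angle, whatever the lens; pixels are square), "cx", "cy" (the principal point, pixels), "world_to_cam" (4x4, takes a point from world to camera coordinates). Camera axes: x right, y up, looking along -z (the intrinsics and any distortion apply to the point x, -y, -z); pixel columns grow to the right and rows downward; lengths in m; the calibration is good to about 2 mm. A picture is of the moment at which its call begins. There is no depth.
- arm.job_done(): hands the job in; it is judged then, once.
The state is a dict: "time": time; "qpos": joint angles; "dq": joint speeds; "tau": joint torques, N m; "tcp_pos": TCP position; "orientation": TCP orientation; "contact_force": force on the tool from outside, world axes, zero at the start; "ft_torque": the same for the moment, N m; "gripper_width": opening from 0.0 (shut) to 1.0 (fully open); "finger_force": force on a finger pad.
Only numpy, scipy, OpenCV 4.12 (cv2) and the standard library are available. Lean on these libraries where they do the work, as an engineer would, in place of code of your own. Each camera call takes 0.05 s, during which the arm holds its last target. There are 200 camera calls.

## Working session

There is one attempt and no reset: what is moved stays moved. The work goes in short steps, Python scripts to look and compute and a shell command to move; the robot and the scene stay as the last step left them, time stands still between calls to the robot, and variables do not carry over. Pictures are saved under pics/ and viewed, at most 14 in all, crops included, and the job is handed in when it is done.

```bash
mkdir -p pics
cat > h.py <<'E'
import numpy as np, cv2
from station import arm
def snap(n,f=None):
    s=arm.snapshot(n)
    if f: cv2.imwrite('pics/'+f,s['color'][:,:,::-1])
    return s
def K(s):
    H=s['color'].shape[0]; f=H/2/np.tan(np.radians(s['vfov'])/2); return f,s['cx'],s['cy']
def ray(s,u,v):
    f,cx,cy=K(s); M=np.array(s['world_to_cam']); R=M[:3,:3]; c=-R.T@M[:3,3]
    d=R.T@np.array([(u-cx)/f,-(v-cy)/f,-1]); return c,d
def onz(s,u,v,z):
    c,d=ray(s,u,v); return c+d*(z-c[2])/d[2]
def proj(s,p):
    f,cx,cy=K(s); M=np.array(s['world_to_cam']); q=M[:3,:3]@np.array(p)+M[:3,3]
    return np.array([cx+f*q[0]/-q[2], cy-f*q[1]/-q[2]])
def tri(s1,p1,s2,p2):
    a,d=ray(s1,*p1); b,e=ray(s2,*p2); t=np.linalg.lstsq(np.c_[d,-e],b-a,rcond=None)[0]
    x,y=a+d*t[0],b+e*t[1]; return (x+y)/2,np.linalg.norm(x-y)
E
python3 - <<'E'
from h import *
for n in('scene','top'):
    s=snap(n,n+'0.png'); print(n,s['vfov'],s['cx'],s['cy'],[k for k in s], np.round(s['world_to_cam'],3).tolist())
    im=s['color'][:,:,::-1]; 
    cv2.imwrite('pics/%s0b.png'%n,cv2.resize(im,(800,600),interpolation=cv2.INTER_CUBIC))
print(arm.get_obs(),arm.pinch_z)
E
```

```text
scene 48.673024011133485 253.8833136212595 188.86126437264778 ['color', 'vfov', 'cx', 'cy', 'world_to_cam'] [[0.602, 0.799, 0.009, -0.296], [-0.684, 0.51, 0.521, 0.29], [0.412, -0.32, 0.853, -1.882], [0.0, 0.0, 0.0, 1.0]]
top 49.61168429175109 257.2438832222615 187.1106578346338 ['color', 'vfov', 'cx', 'cy', 'world_to_cam'] [[0.026, -1.0, 0.015, -0.027], [0.98, 0.028, 0.195, -0.528], [-0.195, 0.009, 0.981, -1.263], [0.0, 0.0, 0.0, 1.0]]
{'time': 0.1, 'qpos': array([ 1.05298792e+00,  1.50913600e-01,  1.43795472e+00,  1.90842597e-05,
        1.55382116e+00, -1.33988013e-01]), 'dq': array([-1.32750561e-03, -1.38827129e-03, -3.42950111e-04,  1.32317495e-03,
       -9.79656800e-05,  1.55360204e-03]), 'tau': array([ 4.29892971e-03, -7.14379406e+01, -5.71799183e+01, -2.86313398e-04,
        6.98868156e-03, -1.49806834e-07]), 'tcp_pos': array([0.21519515, 0.53293587, 0.20455471]), 'orientation': array([ 1.90734508e-01,  9.81641506e-01, -5.16491304e-04, -1.84618085e-04]), 'contact_force': array([-0.49892685, -0.82451129, -0.42007274]), 'ft_torque': array([-0.02006567,  0.02807252, -0.05059958]), 'finger_force': 0.0, 'gripper_width': 1.0020778460188033} -0.0187
```

View pics/top0b.png

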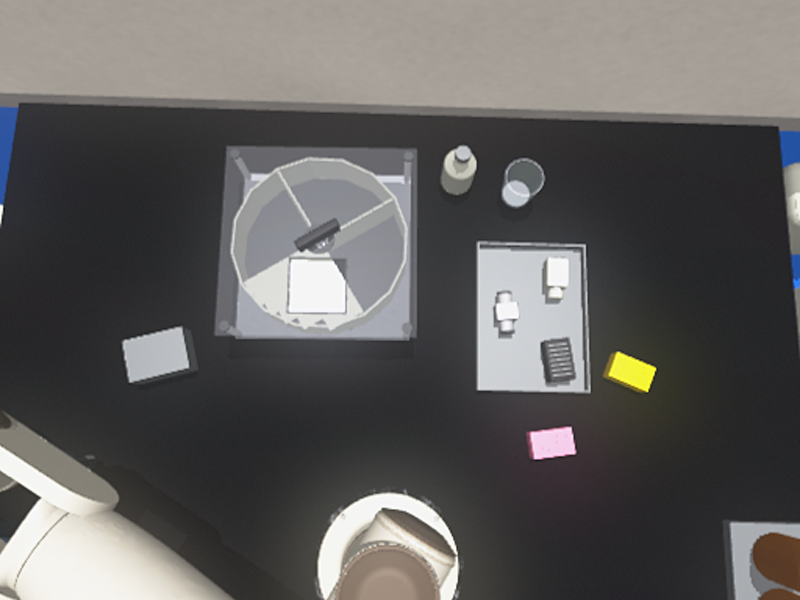

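View pics/scene0b.png

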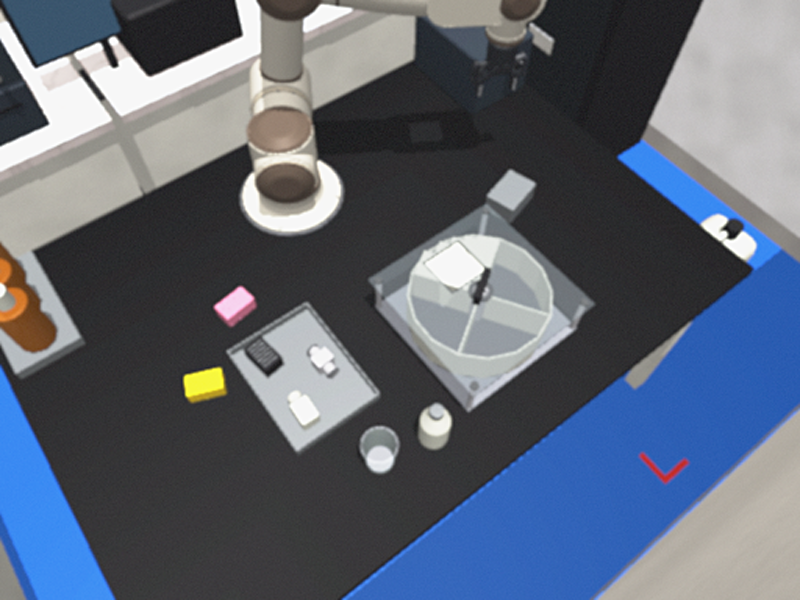

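The top view shows a bottle at (555,277), a filter housing at (507,312) and a black cassette at (558,360) in the tray. Possible mix-ups are the pink block (551,443) and yellow block (631,372), both outside the tray, and the wash bottle (458,172). There is one part of each kind. The carousel axis is near (320,240) and the window near (317,286). I'll check with close crops.

Run:
```python
import cv2,numpy as np
t=cv2.imread('pics/top0.png'); s=cv2.imread('pics/scene0.png')
def c(im,x,y,w,h,k): return cv2.resize(im[y:y+h,x:x+w],None,fx=k,fy=k,interpolation=cv2.INTER_CUBIC)
a=c(t,300,150,80,110,5); b=c(s,145,190,100,100,4)
m=np.zeros((550,800,3),np.uint8); m[:,:400]=a; m[:400,400:]=b; cv2.imwrite('pics/crop_tray.png',m)
a=c(t,135,85,140,140,400/140); b=c(s,232,120,150,150,400/150)
m=np.zeros((400,800,3),np.uint8); m[:,:400]=a; m[:,400:]=b; cv2.imwrite('pics/crop_car.png',m)
```

```text
(no output)
```

View pics/crop_tray.png

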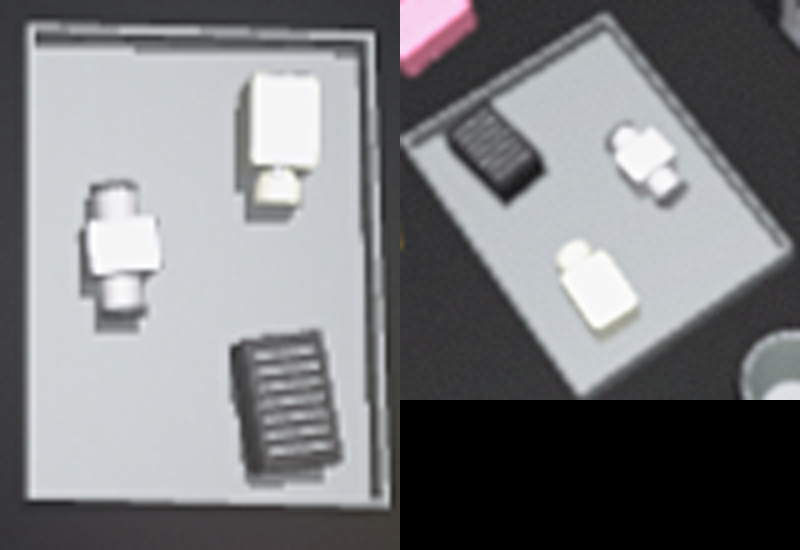

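View pics/crop_car.png

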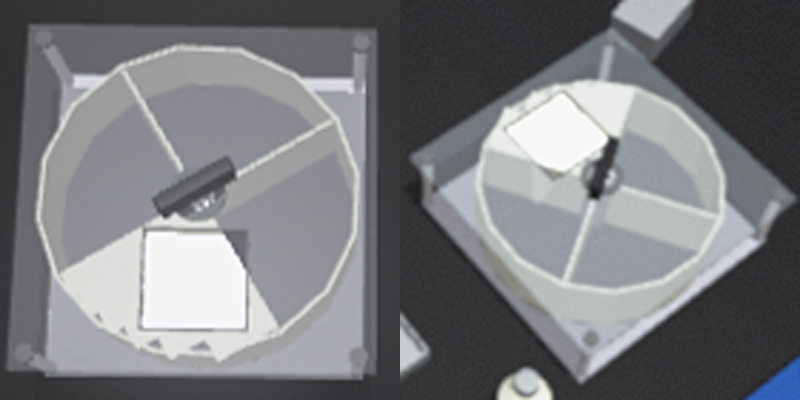

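The crops confirm the choice: bottle at crop (283,121), two-stub filter at (124,245) and ribbed black cassette at (293,400), all inside the tray. The white roof fills most of the window, and the handle lies along the wall that points up and to the right.

Run:
```python
from h import *
t=snap('top'); s=snap('scene')
T=lambda u,v:(300+(u+.5)/5-.5,150+(v+.5)/5-.5); S=lambda u,v:(145+(u-400+.5)/4-.5,190+(v+.5)/4-.5)
k=400/140;CT=lambda u,v:(135+(u+.5)/k-.5,85+(v+.5)/k-.5); j=400/150;CS=lambda u,v:(232+(u-400+.5)/j-.5,120+(v+.5)/j-.5)
def P(n,a,b):
    x,e=tri(t,a,s,b); print(n,np.round(x,4),'err',round(e,4)); return x
for n,a,b in [('bottle',(283,121),(600,287)),('filter',(124,244),(644,152)),('cass',(290,400),(495,148)),('tray1',(28,24),(583,392)),('tray2',(374,34),(402,142)),('tray3',(388,503),(607,15)),('tray4',(28,498),(790,247))]:
    P(n,T(*a),S(*b))
C=[P('cover',CT(*a),CS(*b)) for a,b in [((28,25),(583,380)),((377,27),(412,158)),((377,378),(612,38)),((8,372),(797,203))]]
W=[P('win',CT(*a),CS(*b)) for a,b in [((142,228),(612,138)),((248,230),(558,175)),((246,330),(505,130)),((140,328),(558,92))]]
C2=[onz(t,*CT(*a),.126) for a in [(28,25),(377,27),(377,378),(8,372)]]
C3=[onz(s,*CS(*a),.126) for a in [(583,380),(412,158),(612,38),(797,203)]]
W2=[onz(t,*CT(*a),.126) for a in [(142,228),(248,230),(246,330),(140,328)]]
W3=[onz(s,*CS(*a),.126) for a in [(612,138),(558,175),(505,130),(558,92)]]
for n,A in (('C',C),('C2',C2),('C3',C3),('W',W),('W2',W2),('W3',W3)):
    A=np.array(A); print(n,'mean',A.mean(0).round(4),'yaw',np.degrees(np.arctan2(*(A[0]-A[3]+A[1]-A[2])[[1,0]])).round(1))
# wall rim ends
for n,a,b in [('wallx',(332,122),(569,278)),('wally',(124,70),(718,215))]: P(n,CT(*a),CS(*b))
# masks
for n,im,f,box,z in (('top',t,T,(305,158,68,92),.048),('scene',s,S,(150,205,85,85),.048)):
    x,y,w,h=box; c=cv2.resize(im['color'][y:y+h,x:x+w],None,fx=5,fy=5,interpolation=cv2.INTER_CUBIC); g=c.min(2)
    for nm,m in (('white',g>232),('black',c.max(2)<150)):
        cs=cv2.findContours(m.astype(np.uint8),0,2)[0]
        for q in cs:
            if 1200<cv2.contourArea(q)<15000:
                r=cv2.boxPoints(cv2.minAreaRect(q)); X=np.array([onz(im,x+(u+.5)/5-.5,y+(v+.5)/5-.5,z) for u,v in r])[:,:2]
                d=X[1]-X[0],X[2]-X[1]; print(n,nm,cv2.contourArea(q),(r.mean(0)/5+[x,y]).round(1),X.mean(0).round(4),[ (round(np.linalg.norm(e),3),round(np.degrees(np.arctan2(e[1],e[0]))%180,1)) for e in d])
```

```text
bottle [ 0.5836 -0.3307  0.0405] err 0.0013
filter [ 0.499  -0.2269  0.0459] err 0.002
cass [ 0.405  -0.3335  0.0306] err 0.0001
tray1 [ 0.6463 -0.283  -0.0827] err 0.2143
tray2 [ 0.5415 -0.3667  0.3196] err 0.1259
tray3 [ 0.3855 -0.2727  0.212 ] err 0.1671
tray4 [ 0.4294 -0.1451 -0.3929] err 0.2053
cover [0.8056 0.1759 0.0229] err 0.3868
cover [ 0.6342 -0.0894  0.4571] err 0.1421
cover [0.4887 0.0617 0.3842] err 0.2687
cover [ 0.5825  0.5999 -0.4592] err 0.2589
win [0.5768 0.2086 0.1232] err 0.0031
win [0.5791 0.1006 0.1285] err 0.0064
win [0.4724 0.0959 0.1185] err 0.0003
win [0.4689 0.2021 0.1213] err 0.0086
C mean [0.6278 0.187  0.1013] yaw -57.3
C2 mean [0.6143 0.1525 0.126 ] yaw 1.3
C3 mean [0.6292 0.1398 0.126 ] yaw -88.9
W mean [0.5243 0.1518 0.1229] yaw 3.0
W2 mean [0.5241 0.152  0.126 ] yaw 1.8
W3 mean [0.5257 0.1495 0.126 ] yaw 6.1
wallx [0.7058 0.0159 0.1152] err 0.0066
wally [0.756  0.242  0.1179] err 0.002
top white 3589.5 [324.6 196.1] [ 0.5079 -0.2249] [(np.float64(0.043), np.float64(96.9)), (np.float64(0.051), np.float64(4.7))]
top white 5209.0 [357.2 173.9] [ 0.5834
[... 165 characters left out ...]
loat64(100.9)), (np.float64(0.094), np.float64(8.0))]
top black 1692.5 [319.3 207.5] [ 0.4708 -0.208 ] [(np.float64(0.033), np.float64(129.3)), (np.float64(0.07), np.float64(38.1))]
top black 2257.5 [349.9 181.5] [ 0.5579 -0.3062] [(np.float64(0.033), np.float64(112.5)), (np.float64(0.091), np.float64(19.5))]
top black 3849.0 [339.9 177.6] [ 0.5699 -0.2746] [(np.float64(0.213), np.float64(91.7)), (np.float64(0.129), np.float64(178.4))]
scene white 5648.0 [193.3 259.9] [ 0.5762 -0.333 ] [(np.float64(0.045), np.float64(90.5)), (np.float64(0.082), np.float64(177.7))]
scene white 2779.5 [204.8 227.2] [ 0.4938 -0.2296] [(np.float64(0.045), np.float64(101.9)), (np.float64(0.052), np.float64(5.3))]
```

```bash
cat > go.py <<'E'
import sys; from h import *
def rel(x,y,z,yaw=None):
    o=arm.get_obs(); q=o['orientation']; from scipy.spatial.transform import Rotation as R
    M=R.from_quat(q).as_matrix(); p=o['tcp_pos']; cy=np.degrees(np.arctan2(M[1,1],M[0,1]))
    d=M.T@(np.array([x,y,z])-p); print('tcp',p.round(4),'yaw_y %.1f'%cy,'q6 %.2f'%o['qpos'][5],'t %.1f'%o['time'],'w %.2f'%o['gripper_width'],'f',o['contact_force'].round(1),'| shift',d.round(4))
    if yaw is not None:
        q1=np.degrees(np.arctan2(y,x))
        for a in (yaw,yaw+180,yaw-180):
            if abs(q1-a)<158: print('  yaw',a,'turn %.3f rad'%np.radians(cy-a),'rows>=%.1f'%(abs(cy-a)/10.7),'end q6 %.2f'%np.radians(q1-a))
if __name__=='__main__': rel(*map(float,sys.argv[1:]))
E
python3 - <<'E'
from h import *
t=snap('top'); s=snap('scene')
T=lambda u,v:(300+(u+.5)/5-.5,150+(v+.5)/5-.5); S=lambda u,v:(145+(u-400+.5)/4-.5,190+(v+.5)/4-.5)
k=400/140;CT=lambda u,v:(135+(u+.5)/k-.5,85+(v+.5)/k-.5); j=400/150;CS=lambda u,v:(232+(u-400+.5)/j-.5,120+(v+.5)/j-.5)
print('cams',ray(t,0,0)[0].round(3),ray(s,0,0)[0].round(3))
print('tray rim top',[onz(t,*T(*a),.028)[:2].round(4) for a in [(28,24),(374,34),(388,503),(28,498)]])
print('tray rim scene',[onz(s,*S(*a),.028)[:2].round(4) for a in [(583,392),(402,142),(607,15),(790,247)]])
print('cass corners top z.044',[onz(t,*T(*a),.044)[:2].round(4) for a in [(248,340),(320,330),(340,462),(260,472)]], )
print('cass corners scene',[onz(s,*S(*a),.044)[:2].round(4) for a in [(450,130),(487,105),(543,158),(508,185)]])
for a,b in [((193,182),(607,162)),]:
    print('handle',tri(t,CT(*a),s,CS(*b)),onz(t,*CT(*a),.169),onz(s,*CS(*b),.169))
for n,im,(x,y,w,h) in (('top',t,(185,135,40,30)),('scene',s,(295,165,35,35))):
    c=cv2.resize(im['color'][y:y+h,x:x+w],None,fx=5,fy=5,interpolation=cv2.INTER_CUBIC)
    q=max(cv2.findContours((c.max(2)<95).astype(np.uint8),0,2)[0],key=cv2.contourArea); r=cv2.boxPoints(cv2.minAreaRect(q))/5+[x-.4,y-.4]
    X=np.array([onz(im,*p,.155) for p in r]); print(n,cv2.contourArea(q)/25,r.round(1).tolist(),X.mean(0).round(4),[round(np.degrees(np.arctan2(*(X[i+1]-X[i])[[1,0]])),1) for i in(0,1)])
E
python3 go.py 0.616 0.154 0.25 34
```

```text
cams [ 0.272 -0.     1.342] [ 1.152 -0.513  1.458]
tray rim top [array([ 0.6473, -0.1668]), array([ 0.6474, -0.3945]), array([ 0.3422, -0.3945]), array([ 0.3392, -0.1679])]
tray rim scene [array([ 0.6504, -0.3936]), array([ 0.3462, -0.3995]), array([ 0.3444, -0.1706]), array([ 0.6487, -0.1713])]
cass corners top z.044 [array([ 0.4407, -0.3043]), array([ 0.4483, -0.3499]), array([ 0.3659, -0.3605]), array([ 0.3583, -0.3103])]
cass corners scene [array([ 0.371, -0.359]), array([ 0.3689, -0.318 ]), array([ 0.4471, -0.3052]), array([ 0.4513, -0.3451])]
handle (array([0.61843037, 0.15426935, 0.16215086]), np.float64(0.001000644704886122)) [0.61615202 0.15293381 0.169     ] [0.62143237 0.15122876 0.169     ]
top 93.36 [[189.4, 157.3], [215.9, 143.0], [218.3, 147.5], [191.8, 161.7]] [0.6082 0.1492 0.155 ] [np.float64(-58.7), np.float64(-150.2)]
scene 101.4 [[300.6, 193.0], [307.8, 170.4], [313.9, 172.3], [306.7, 194.9]] [0.6179 0.1469 0.155 ] [np.float64(124.6), np.float64(31.7)]
tcp [0.2153 0.5331 0.2049] yaw_y 68.0 q6 -0.13 t 0.3 w 1.00 f [-0.1  0.   1.2] | shift [-0.5135 -0.2014 -0.045 ]
  yaw 34.0 turn 0.594 rad rows>=3.2 end q6 -0.35
```

```bash
python3 -m jog '[[-0.05,-0.02,-0.02,0.08],[-0.11,-0.043,-0.045,0.2],[-0.16,-0.065,-0.045,0.3],[-0.22,-0.086,-0.045,0.4],[-0.275,-0.108,-0.045,0.5],[-0.33,-0.13,-0.045,0.594],[-0.385,-0.15,-0.045,0.594],[-0.44,-0.17,-0.045,0.594]]' 0.1 ; python3 go.py 0.616 0.153 0.25 33
```

```text
time: 1.3
tcp_pos: [0.5609, 0.2091, 0.2502]
orientation: [0.47, 0.883, 0.0, 0.0]
contact_force: [0.8, 0.5, 0.7]
gripper_width: 0.549
finger_force: 0.0
tcp [0.5609 0.2091 0.2502] yaw_y 34.0 q6 -0.36 t 1.3 w 0.55 f [0.8 0.5 0.7] | shift [-0.0774  0.0144  0.0002]
  yaw 33.0 turn 0.017 rad rows>=0.1 end q6 -0.33
```

```bash
python3 -m jog '[[-0.04,0.007,0,0.017],[-0.077,0.0145,0,0.017],[-0.077,0.0145,0,0.017],[-0.077,0.0145,0.04,0.017],[-0.077,0.0145,0.08,0.017],[-0.077,0.0145,0.11,0.017],[-0.077,0.0145,0.11,0.017]]' ; python3 go.py 0.616 0.153 0.14 33; python3 -c "
from h import *
s=snap('scene');t=snap('top')
c=lambda i,x,y,w,h,k: cv2.resize(i['color'][y:y+h,x:x+w,::-1],None,fx=k,fy=k,interpolation=cv2.INTER_CUBIC)
cv2.imwrite('pics/grip1.png',np.hstack([c(t,155,105,100,100,4),c(s,270,130,100,100,4)]))"
```

```text
time: 2.17
tcp_pos: [0.6132, 0.1555, 0.1383]
orientation: [0.477, 0.879, -0.001, -0.002]
contact_force: [0.2, -0.1, 0.7]
gripper_width: 0.553
finger_force: 0.0
tcp [0.6132 0.1555 0.1383] yaw_y 33.0 q6 -0.45 t 2.2 w 0.55 f [ 0.2 -0.1  0.7] | shift [-0.0036  0.0009 -0.0018]
  yaw 33.0 turn 0.001 rad rows>=0.0 end q6 -0.33
```

View pics/grip1.png

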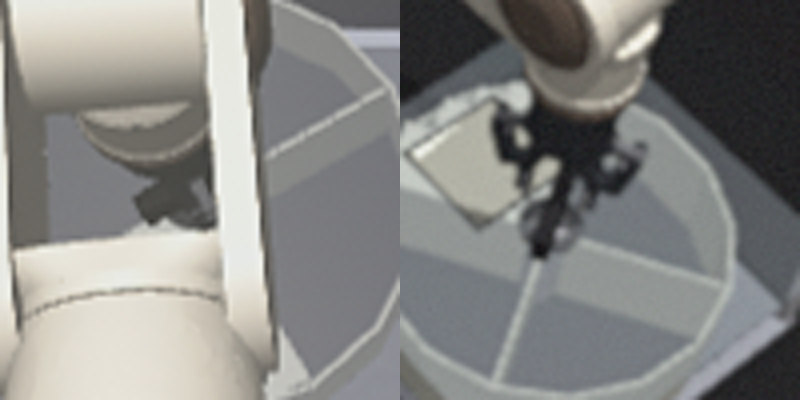

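The scene half shows the open fingers either side of the bar, which runs (570,165)–(540,250). I'll close on it.

```bash
python3 -m jog '[[-0.003,0,0,0],[-0.003,0,0,0],[-0.003,0,0,0],[-0.003,0,0,0],[-0.003,0,0,0]]' -1; python3 go.py 0.616 0.153 0.14 -43
```

```text
time: 2.9
tcp_pos: [0.6178, 0.1529, 0.1419]
orientation: [0.477, 0.879, 0.001, 0.002]
contact_force: [6.7, 2.9, 4.4]
gripper_width: 0.16
finger_force: 58.6
tcp [0.6178 0.1529 0.1419] yaw_y 33.0 q6 -0.45 t 2.9 w 0.16 f [6.7 2.9 4.4] | shift [ 0.0011 -0.0015  0.0019]
  yaw -43.0 turn 1.326 rad rows>=7.1 end q6 0.99
  yaw 137.0 turn -1.815 rad rows>=9.7 end q6 -2.15
```

```bash
python3 -m jog '[[0,0,0,0.16],[0,0,0,0.34],[0,0,0,0.52],[0,0,0,0.7],[0,0,0,0.88],[0,0,0,1.05],[0,0,0,1.2],[0,0,0,1.326]]'; python3 -m jog '[[0,0,0,0],[0,0,0,0]]';python3 go.py 0.616 0.153 0.14 -43
```

```text
time: 3.9
tcp_pos: [0.6184, 0.1528, 0.1419]
orientation: [0.918, 0.397, 0.003, 0.001]
contact_force: [13.5, 3.6, 2.8]
gripper_width: 0.16
finger_force: 58.6
time: 4.15
tcp_pos: [0.6184, 0.1528, 0.1419]
orientation: [0.917, 0.399, 0.003, 0.001]
contact_force: [12.8, 3.1, 2.4]
gripper_width: 0.156
finger_force: 58.7
tcp [0.6184 0.1528 0.1419] yaw_y -43.0 q6 0.87 t 4.2 w 0.16 f [12.8  3.1  2.4] | shift [-0.0015 -0.0019  0.0019]
  yaw -43.0 turn 0.000 rad rows>=0.0 end q6 0.99
  yaw 137.0 turn -3.141 rad rows>=16.8 end q6 -2.15
```

```bash
python3 -m jog '[[0,0,0,0],[0,0,0,0],[0,0,-0.04,0],[0,0,-0.1,0],[0,0,-0.12,0]]' 0.1; python3 go.py 0.5835 -0.330 0.25 -91; python3 -c "
from h import *
s=snap('scene');t=snap('top')
c=lambda i,x,y,w,h,k: cv2.resize(i['color'][y:y+h,x:x+w,::-1],None,fx=k,fy=k,interpolation=cv2.INTER_CUBIC)
cv2.imwrite('pics/turn1.png',np.hstack([c(s,145,190,100,100,4),c(s,230,120,150,150,400/150)]))"
```

```text
time: 4.78
tcp_pos: [0.6169, 0.1525, 0.2644]
orientation: [0.917, 0.399, 0.002, 0.001]
contact_force: [0.5, 0.1, -0.2]
gripper_width: 0.553
finger_force: 0.0
tcp [0.6169 0.1525 0.2644] yaw_y -43.0 q6 0.87 t 4.8 w 0.55 f [ 0.5  0.1 -0.2] | shift [-0.3759  0.3044  0.014 ]
  yaw -91.0 turn 0.838 rad rows>=4.5 end q6 1.07
  yaw 89.0 turn -2.303 rad rows>=12.3 end q6 -2.07
```

View pics/turn1.png

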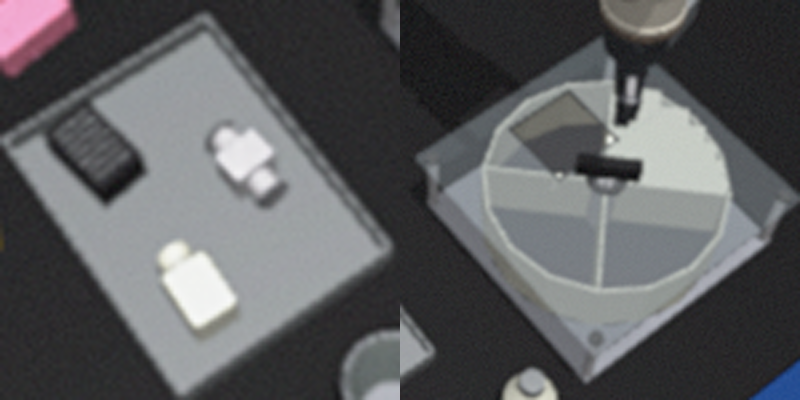

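The carousel now has an empty bin centred under the window, with equal wall corners at (560,175) and (612,140). The tray is unchanged. Next is the bottle.

```bash
python3 -m jog '[[-0.045,0.036,0,0.1],[-0.09,0.073,0,0.25],[-0.14,0.11,0,0.4],[-0.187,0.15,0,0.55],[-0.235,0.19,0,0.7],[-0.28,0.228,0,0.838],[-0.33,0.266,0,0.838],[-0.375,0.304,0,0.838]]' 0.55; python3 -m jog '[[0,0,0,0]]'; python3 go.py 0.5835 -0.330 0.02 -90
python3 - <<'E'
from h import *
for n,(x,y,w,h) in (('top',(305,158,68,92)),('scene',(150,205,85,85))):
    im=snap(n); c=cv2.resize(im['color'][y:y+h,x:x+w],None,fx=5,fy=5,interpolation=cv2.INTER_CUBIC); g=c.min(2)
    for q in cv2.findContours((g>200).astype(np.uint8),0,2)[0]:
        if 1200<cv2.contourArea(q)<9000: r=cv2.boxPoints(cv2.minAreaRect(q)); print(n,cv2.contourArea(q),[onz(im,x+(u+.5)/5-.5,y+(v+.5)/5-.5,.046)[:2].round(4).tolist() for u,v in r])
E
```

```text
time: 5.88
tcp_pos: [0.5823, -0.3311, 0.2589]
orientation: [1.0, -0.009, -0.001, -0.0]
contact_force: [0.7, -0.1, -0.7]
gripper_width: 0.772
finger_force: 0.0
time: 6.0
tcp_pos: [0.5818, -0.3328, 0.2576]
orientation: [1.0, -0.011, -0.001, -0.001]
contact_force: [0.1, 0.8, 0.6]
gripper_width: 0.772
finger_force: 0.0
tcp [ 0.5818 -0.3328  0.2576] yaw_y -91.2 q6 0.96 t 6.0 w 0.77 f [0.1 0.8 0.6] | shift [ 0.0023 -0.0026  0.2376]
  yaw -90.0 turn -0.022 rad rows>=0.1 end q6 1.06
  yaw 90.0 turn -3.163 rad rows>=16.9 end q6 -2.09
scene 5135.0 [[0.5366, -0.3532], [0.5363, -0.3098], [0.6154, -0.313], [0.6151, -0.3553]]
scene 2370.0 [[0.4735, -0.2528], [0.4637, -0.2119], [0.513, -0.2061], [0.5222, -0.2467]]
```

```bash
python3 -m jog '[[0,-0.001,0.05,-0.02],[0,-0.001,0.11,-0.02],[0,-0.001,0.17,-0.02],[0,-0.001,0.22,-0.02],[0,-0.001,0.24,-0.02],[0,-0.001,0.24,-0.02]]'; python3 -m jog '[[0,0,0,0],[0,0,0,0],[0,0,0,0],[0,0,0,0],[0,0,0,0]]' -1;  python3 -m jog '[[0,0,-0.02,0],[0,0,-0.06,0],[0,0,-0.12,0],[0,0,-0.18,0],[0,0,-0.24,0],[0,0,-0.24,0]]'; python3 go.py 0.519 0.15 0.26 -88; python3 -c "
from h import *
s=snap('scene')
cv2.imwrite('pics/b1.png',cv2.resize(s['color'][150:300,120:320,::-1],None,fx=3,fy=3,interpolation=cv2.INTER_CUBIC))"
```

```text
time: 6.85
tcp_pos: [0.5833, -0.3272, 0.02]
orientation: [1.0, 0.002, -0.0, -0.0]
contact_force: [0.3, -0.0, 1.2]
gripper_width: 0.777
finger_force: 0.0
time: 7.48
tcp_pos: [0.5839, -0.3285, 0.0219]
orientation: [1.0, 0.001, 0.001, 0.001]
contact_force: [0.0, 1.7, 8.3]
gripper_width: 0.001
finger_force: 3.9
time: 8.22
tcp_pos: [0.584, -0.3288, 0.2677]
orientation: [1.0, 0.001, 0.004, 0.003]
contact_force: [-1.0, -0.4, -0.3]
gripper_width: 0.004
finger_force: 0.0
tcp [ 0.584  -0.3288  0.2677] yaw_y -89.8 q6 0.94 t 8.2 w 0.00 f [-1.  -0.4 -0.3] | shift [-0.0638 -0.479   0.0044]
  yaw -88.0 turn -0.032 rad rows>=0.2 end q6 1.82
  yaw 92.0 turn -3.174 rad rows>=17.0 end q6 -1.32
```

```bash
python3 -m jog '[[0,-0.06,0,0],[0,-0.12,0,0],[0,-0.18,0,0],[0,-0.24,0,0],[0,-0.24,0,0]]' 0.55; python3 -c "
from h import *
s=snap('scene','s2.png');t=snap('top','t2.png')
c=lambda i,x,y,w,h,k: cv2.resize(i['color'][y:y+h,x:x+w,::-1],None,fx=k,fy=k,interpolation=cv2.INTER_CUBIC)
cv2.imwrite('pics/miss1.png',np.hstack([c(t,290,145,100,120,4),c(s,140,185,100,120,4)]))"
```

```text
time: 8.9
tcp_pos: [0.582, -0.0844, 0.2604]
orientation: [1.0, 0.004, -0.0, -0.0]
contact_force: [0.2, 0.1, -0.5]
gripper_width: 0.775
finger_force: 0.0
```

View pics/miss1.png

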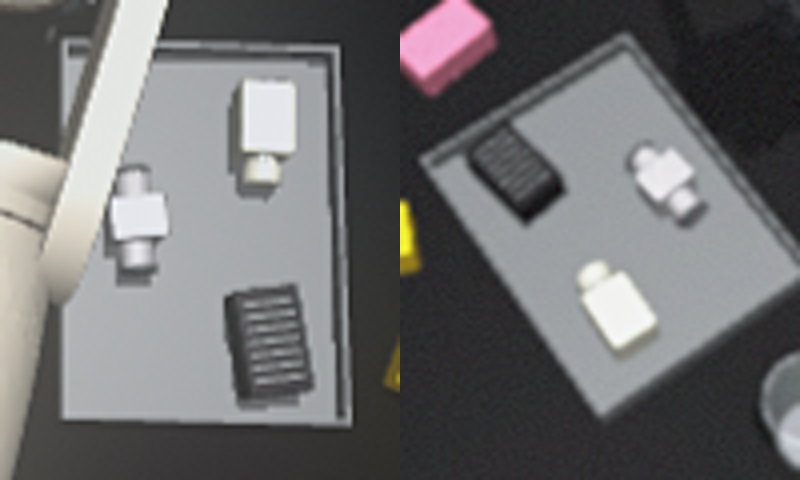

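The bottle is unmoved (top crop (267,115), scene crop (618,310)), so the fingers shut on nothing. I'll go in again deeper and look before closing.

```bash
python3 -m jog '[[0,0.06,0,0],[0,0.12,0,0],[0,0.18,0.05,0],[0,0.235,0.1,0],[0,0.247,0.15,0],[0,0.247,0.2,0],[0,0.247,0.245,0],[0,0.247,0.245,0]]' 0.55; python3 go.py 0.5835 -0.331 0.012 -90; python3 -c "
from h import *
s=snap('scene','s3.png'); o=arm.get_obs(); print(proj(s,o['tcp_pos']))
cv2.imwrite('pics/b3.png',cv2.resize(s['color'][215:305,140:260,::-1],None,fx=6,fy=6,interpolation=cv2.INTER_CUBIC))"
```

```text
time: 10.0
tcp_pos: [0.5806, -0.3353, 0.0114]
orientation: [1.0, 0.0, -0.003, -0.002]
contact_force: [-0.1, 0.2, 0.7]
gripper_width: 0.775
finger_force: 0.0
tcp [ 0.5806 -0.3353  0.0114] yaw_y -89.9 q6 0.93 t 10.0 w 0.78 f [-0.1  0.2  0.7] | shift [ 0.0029 -0.0043 -0.0006]
  yaw -90.0 turn 0.001 rad rows>=0.0 end q6 1.05
  yaw 90.0 turn -3.141 rad rows>=16.8 end q6 -2.09
[194.15199609 264.61329994]
```

View pics/b3.png

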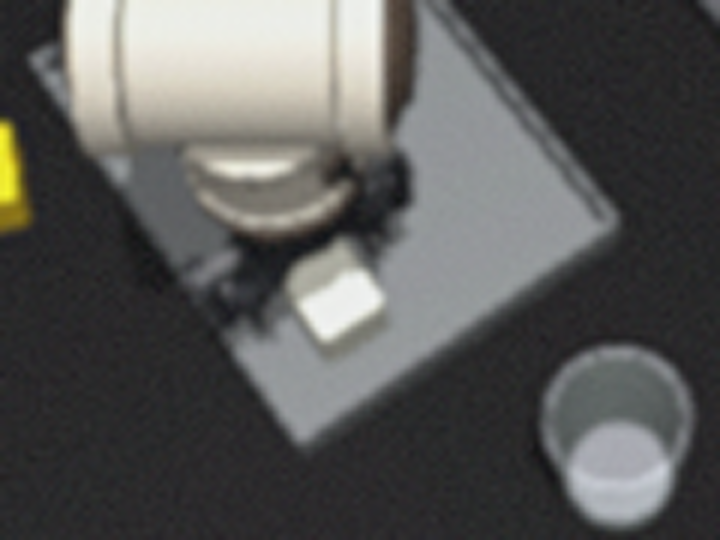

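```bash
python3 -c "
from h import *
s=snap('scene'); x,y,z=arm.get_obs()['tcp_pos']
f=lambda p:((proj(s,p)-[140,215])*6).round()
for n,p in dict(tcp=(x,y,z),Ltip=(x,y-.035,z+.008),Rtip=(x,y+.035,z+.008),Lout=(x,y-.05,z+.008),Lin40=(x,y-.035,.05),Rin40=(x,y+.035,.05),body=(x,y,.011+.073),bodyfront=(x+.04,y,.084),bot=(.6135,-.309,.048),bot2=(.6135,-.353,.048),bot3=(.5535,-.353,.048)).items(): print(n,f(p))
im=s['color'][215:305,140:260]
im=np.clip((im.astype(float)/255)**.5*255,0,255).astype(np.uint8)
cv2.imwrite('pics/b4.png',cv2.resize(im[:,:,::-1],None,fx=6,fy=6,interpolation=cv2.INTER_CUBIC))"
```

```text
tcp [325. 298.]
Ltip [274. 327.]
Rtip [373. 260.]
Lout [252. 341.]
Lin40 [268. 311.]
Rin40 [369. 244.]
body [312. 255.]
bodyfront [350. 308.]
bot [387. 291.]
bot2 [323. 334.]
bot3 [268. 256.]
```

View pics/b4.png

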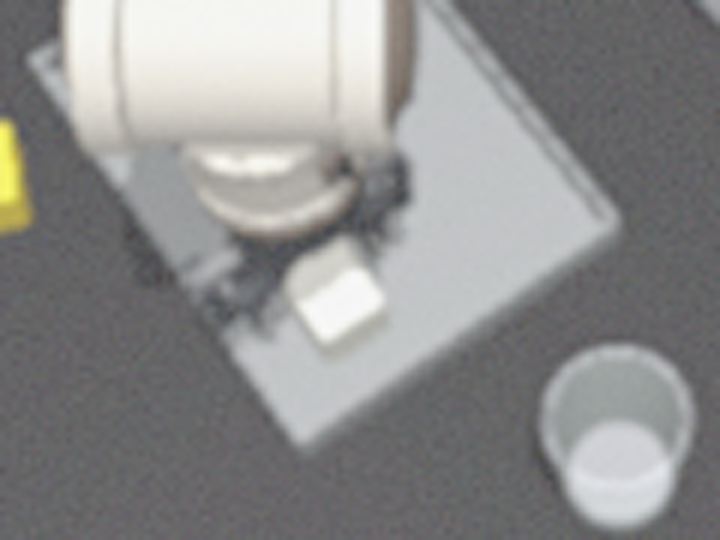

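The bottle's front corners (387,291) and (323,334) match my estimate, and the fingers straddle it. I'll close now at this lower height.

```bash
python3 -m jog '[[0,0,0,0],[0,0,0,0]]' -1; python3 -m jog '[[0,0,0,0],[0,0,0,0]]'; python3 -m jog '[[0,0,0,0],[0,0,0,0]]'
```

```text
time: 10.35
tcp_pos: [0.5842, -0.336, 0.0182]
orientation: [1.0, 0.001, 0.001, 0.001]
contact_force: [-2.8, 0.0, 12.5]
gripper_width: 0.474
finger_force: 59.0
time: 10.6
tcp_pos: [0.5841, -0.336, 0.0182]
orientation: [1.0, 0.001, 0.001, 0.001]
contact_force: [-3.2, 0.7, 12.1]
gripper_width: 0.477
finger_force: 58.9
time: 10.85
tcp_pos: [0.5841, -0.336, 0.0182]
orientation: [1.0, 0.001, 0.001, 0.001]
contact_force: [-3.0, 0.9, 11.9]
gripper_width: 0.478
finger_force: 58.9
```

```bash
python3 -m jog '[[0,0,-0.02,0],[0,0,-0.06,0],[0,0,-0.11,0],[0,0,-0.16,0],[0,0,-0.21,0],[0,0,-0.25,0],[0,0,-0.25,0]]'; python3 go.py 0.532 0.151 0.265 -88
```

```text
time: 11.72
tcp_pos: [0.5838, -0.3354, 0.2708]
orientation: [1.0, 0.002, 0.003, 0.002]
contact_force: [0.2, 0.4, -1.1]
gripper_width: 0.471
finger_force: 60.6
tcp [ 0.5838 -0.3354  0.2708] yaw_y -89.8 q6 0.93 t 11.7 w 0.47 f [ 0.2  0.4 -1.1] | shift [-0.0503 -0.4866  0.0034]
  yaw -88.0 turn -0.032 rad rows>=0.2 end q6 1.81
  yaw 92.0 turn -3.173 rad rows>=17.0 end q6 -1.33
```

```bash
python3 -m jog '[[-0.005,-0.04,0,0],[-0.01,-0.1,0,-0.03],[-0.016,-0.16,0,-0.03],[-0.022,-0.22,0,-0.03],[-0.028,-0.28,0,-0.03],[-0.035,-0.34,0,-0.03],[-0.042,-0.4,0,-0.03],[-0.05,-0.46,0,-0.03]]'; python3 -m jog '[[0,-0.02,0,0],[0,-0.02,0,0]]'; python3 go.py 0.532 0.151 0.055 -88; python3 -c "
from h import *
s=snap('scene')
cv2.imwrite('pics/b5.png',cv2.resize(s['color'][90:240,230:380,::-1],None,fx=3,fy=3,interpolation=cv2.INTER_CUBIC))"
```

```text
time: 12.72
tcp_pos: [0.5309, 0.1266, 0.2655]
orientation: [1.0, 0.016, 0.0, 0.0]
contact_force: [0.7, 0.5, -0.4]
gripper_width: 0.474
finger_force: 60.7
time: 12.98
tcp_pos: [0.5309, 0.1457, 0.2652]
orientation: [1.0, 0.017, -0.0, 0.0]
contact_force: [0.7, -0.6, -1.4]
gripper_width: 0.471
finger_force: 60.7
tcp [0.5309 0.1457 0.2652] yaw_y -88.0 q6 1.66 t 13.0 w 0.47 f [ 0.7 -0.6 -1.4] | shift [ 0.0014 -0.0053  0.2102]
  yaw -88.0 turn -0.000 rad rows>=0.0 end q6 1.81
  yaw 92.0 turn -3.142 rad rows>=16.8 end q6 -1.33
```

View pics/b5.png

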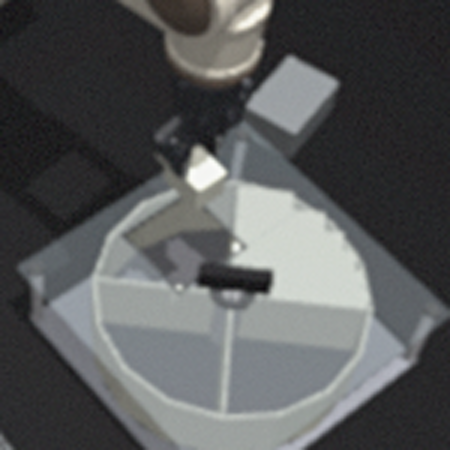

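The bottle is in the gripper at (205,170), held above the window at (185,240), and the bin underneath is empty. I'll lower it, release and rise.

```bash
python3 -m jog '[[0.001,-0.005,0.04,0],[0.001,-0.005,0.09,0],[0.001,-0.005,0.13,0],[0.001,-0.005,0.16,0],[0.001,-0.005,0.19,0],[0.001,-0.005,0.21,0],[0.001,-0.005,0.21,0]]'; python3 -m jog '[[0,0,0,0],[0,0,0,0],[0,0,0,0],[0,0,0,0]]' 0.3; python3 -m jog '[[0,0,-0.03,0],[0,0,-0.09,0],[0,0,-0.15,0],[0,0,-0.2,0],[0,0,-0.2,0]]'; python3 go.py 0.619 0.153 0.25 -43;  python3 -c "
from h import *
s=snap('scene')
c=lambda i,x,y,w,h,k: cv2.resize(i['color'][y:y+h,x:x+w,::-1],None,fx=k,fy=k,interpolation=cv2.INTER_CUBIC)
cv2.imwrite('pics/b6.png',np.hstack([c(s,145,190,100,100,4),c(s,230,120,150,150,400/150)]))"
```

```text
time: 13.9
tcp_pos: [0.5315, 0.1482, 0.0539]
orientation: [1.0, 0.016, -0.001, 0.0]
contact_force: [-0.6, 0.1, 0.2]
gripper_width: 0.466
finger_force: 60.8
time: 14.4
tcp_pos: [0.5322, 0.1498, 0.0554]
orientation: [1.0, 0.016, 0.0, 0.0]
contact_force: [0.2, -0.2, -0.3]
gripper_width: 0.647
finger_force: 0.0
time: 15.02
tcp_pos: [0.5332, 0.15, 0.2594]
orientation: [1.0, 0.017, 0.003, -0.0]
contact_force: [-0.4, -0.3, -0.3]
gripper_width: 0.655
finger_force: 0.0
tcp [0.5332 0.15   0.2594] yaw_y -88.1 q6 1.67 t 15.0 w 0.65 f [-0.4 -0.3 -0.3] | shift [ 0.0858 -0.0002  0.0099]
  yaw -43.0 turn -0.787 rad rows>=4.2 end q6 0.99
  yaw 137.0 turn -3.929 rad rows>=21.0 end q6 -2.15
```

View pics/b6.png

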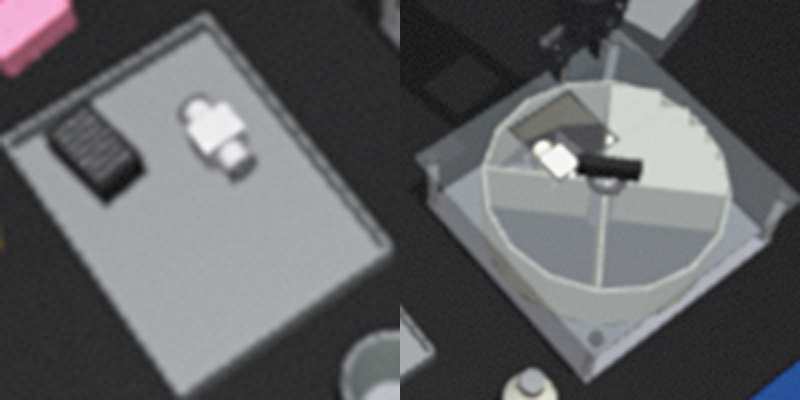

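The bottle lies in its bin at (557,160). The filter has been knocked to (217,130) in the tray crop. Next I'll take the handle and turn it another −90°.

```bash
python3 -m jog '[[0.03,0,0,-0.15],[0.06,-0.002,0,-0.33],[0.086,-0.003,0,-0.5],[0.086,-0.003,0.02,-0.68],[0.086,-0.003,0.06,-0.787],[0.086,-0.003,0.1,-0.787],[0.086,-0.003,0.119,-0.787],[0.086,-0.003,0.119,-0.787]]' 0.1; python3 go.py 0.619 0.153 0.14 -43; python3 -m jog '[[0,0,0,0],[0,0,0,0],[0,0,0,0],[0,0,0,0]]' -1; python3 go.py 0.619 0.153 0.14 -133
```

```text
time: 16.08
tcp_pos: [0.6173, 0.1555, 0.1349]
orientation: [0.917, 0.398, -0.001, -0.0]
contact_force: [0.4, 0.5, 0.5]
gripper_width: 0.553
finger_force: 0.0
tcp [0.6173 0.1555 0.1349] yaw_y -43.0 q6 0.88 t 16.1 w 0.55 f [0.4 0.5 0.5] | shift [-0.0007  0.0029 -0.0051]
  yaw -43.0 turn -0.001 rad rows>=0.0 end q6 0.99
  yaw 137.0 turn -3.142 rad rows>=16.8 end q6 -2.15
time: 16.58
tcp_pos: [0.62, 0.1545, 0.1383]
orientation: [0.917, 0.398, 0.002, 0.002]
contact_force: [10.3, -8.6, 1.9]
gripper_width: 0.18
finger_force: 58.6
tcp [0.62   0.1545 0.1383] yaw_y -43.1 q6 0.88 t 16.6 w 0.18 f [10.3 -8.6  1.9] | shift [-0.0017  0.0003 -0.0017]
  yaw -133.0 turn 1.569 rad rows>=8.4 end q6 2.56
  yaw 47.0 turn -1.572 rad rows>=8.4 end q6 -0.58
```

```bash
python3 -m jog '[[0,0,0,0.1],[0,0,0,0.25],[0,0,0,0.42],[0,0,0,0.6],[0,0,0,0.78],[0,0,0,0.96],[0,0,0,1.14],[0,0,0,1.3]]';python3 go.py 0.619 0.153 0.14 -133; python3 -m jog '[[0,0,0,0.12],[0,0,0,0.22],[0,0,0,0.265],[0,0,0,0.265]]'; python3 go.py 0.619 0.153 0.14 -133
```

```text
time: 17.58
tcp_pos: [0.6206, 0.1515, 0.1382]
orientation: [0.97, -0.242, 0.004, 0.002]
contact_force: [12.4, -32.1, 2.7]
gripper_width: 0.183
finger_force: 59.0
tcp [0.6206 0.1515 0.1382] yaw_y -118.0 q6 2.18 t 17.6 w 0.18 f [ 12.4 -32.1   2.7] | shift [-0.0021 -0.0006 -0.0018]
  yaw -133.0 turn 0.262 rad rows>=1.4 end q6 2.56
  yaw 47.0 turn -2.879 rad rows>=15.4 end q6 -0.58
time: 18.08
tcp_pos: [0.6202, 0.1509, 0.1382]
orientation: [0.931, -0.366, 0.004, 0.002]
contact_force: [8.4, -34.1, 4.3]
gripper_width: 0.18
finger_force: 59.2
tcp [0.6202 0.1509 0.1382] yaw_y -132.9 q6 2.44 t 18.1 w 0.18 f [  8.4 -34.1   4.3] | shift [-0.0023 -0.0007 -0.0018]
  yaw -133.0 turn 0.002 rad rows>=0.0 end q6 2.56
  yaw 47.0 turn -3.140 rad rows>=16.8 end q6 -0.58
```

```bash
python3 -m jog '[[0,0,0,0],[0,0,0,0],[0,0,-0.04,0],[0,0,-0.1,0],[0,0,-0.12,0]]' 0.1; python3 go.py 0.404 -0.331 0.26 -82
python3 - <<'E'
from h import *
t=snap('top');s=snap('scene')
c=lambda i,x,y,w,h,k: cv2.resize(i['color'][y:y+h,x:x+w,::-1],None,fx=k,fy=k,interpolation=cv2.INTER_CUBIC)
cv2.imwrite('pics/t3.png',np.vstack([np.hstack([c(s,145,190,100,100,3),c(s,230,120,150,150,2)]),np.hstack([c(t,300,150,100,100,3),c(t,135,90,150,150,2)])]))
E
```

```text
time: 18.7
tcp_pos: [0.6186, 0.1562, 0.2608]
orientation: [0.931, -0.364, 0.002, -0.001]
contact_force: [0.6, 0.1, -0.9]
gripper_width: 0.549
finger_force: 0.0
tcp [0.6186 0.1562 0.2608] yaw_y -132.7 q6 2.44 t 18.7 w 0.55 f [ 0.6  0.1 -0.9] | shift [ 0.1723  0.5037 -0.0009]
  yaw -82.0 turn -0.884 rad rows>=4.7 end q6 0.74
  yaw 98.0 turn -4.026 rad rows>=21.6 end q6 -2.40
```

View pics/t3.png

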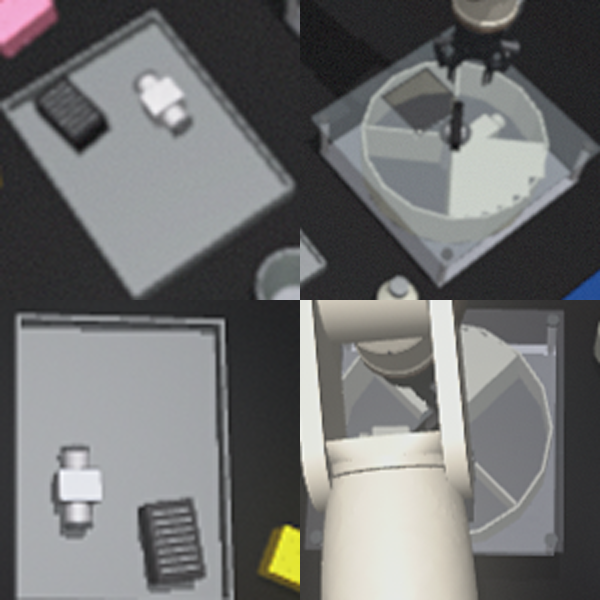

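The carousel has turned with the bottle in its bin, at (487,125) in the scene panel. The next bin is under the window. The cassette is unchanged and the filter is now at top panel (79,487). Next is the cassette.

```bash
python3 -m jog '[[0.016,0.045,0,-0.1],[0.037,0.11,0,-0.27],[0.058,0.17,0,-0.43],[0.08,0.23,0,-0.6],[0.1,0.29,0,-0.77],[0.12,0.35,0,-0.884],[0.14,0.41,0,-0.884],[0.16,0.46,0,-0.884]]' 0.7; python3 go.py 0.404 -0.331 0.26 -82
python3 - <<'E'
from h import *
t=snap('top');s=snap('scene')
a=(300+79.5/3-.5,150+187/3-.5);b=(145+162.5/3-.5,190+99/3-.5)
print(tri(t,a,s,b),onz(t,*a,.048),onz(s,*b,.048))
E
```

```text
time: 19.8
tcp_pos: [0.4288, -0.2761, 0.2554]
orientation: [0.998, 0.07, -0.0, -0.0]
contact_force: [0.9, -0.1, 0.3]
gripper_width: 0.848
finger_force: 0.0
tcp [ 0.4288 -0.2761  0.2554] yaw_y -82.0 q6 0.71 t 19.8 w 0.85 f [ 0.9 -0.1  0.3] | shift [-0.0322  0.0509 -0.0046]
  yaw -82.0 turn -0.000 rad rows>=0.0 end q6 0.74
  yaw 98.0 turn -3.142 rad rows>=16.8 end q6 -2.40
(array([ 0.45858389, -0.23365221,  0.0315192 ]), np.float64(0.0006037029430855563)) [ 0.45638593 -0.23045415  0.048     ] [ 0.46643542 -0.23713     0.048     ]
```

```bash
python3 -m jog '[[-0.016,0.025,0,0],[-0.032,0.051,0.01,0],[-0.032,0.051,0.05,0],[-0.032,0.051,0.1,0],[-0.032,0.051,0.15,0],[-0.032,0.051,0.2,0],[-0.032,0.051,0.235,0],[-0.032,0.051,0.244,0]]'; python3 -m jog '[[-0.001,0,0,0]]'; python3 go.py 0.404 -0.331 0.012 -82;python3 -m jog '[[0,0,0,0],[0,0,0,0],[0,0,0,0],[0,0,0,0]]' -1; python3 -m jog '[[0,0,-0.02,0],[0,0,-0.06,0],[0,0,-0.11,0],[0,0,-0.16,0],[0,0,-0.21,0],[0,0,-0.25,0],[0,0,-0.25,0]]'; python3 go.py 0.521 0.151 0.265 -88
```

```text
time: 20.9
tcp_pos: [0.4046, -0.3282, 0.0097]
orientation: [0.998, 0.07, -0.001, -0.002]
contact_force: [0.1, 0.6, -0.1]
gripper_width: 0.854
finger_force: 0.0
time: 21.02
tcp_pos: [0.4046, -0.3298, 0.0124]
orientation: [0.998, 0.07, -0.0, -0.0]
contact_force: [0.6, -0.8, 1.2]
gripper_width: 0.853
finger_force: 0.0
tcp [ 0.4046 -0.3298  0.0124] yaw_y -82.0 q6 0.60 t 21.0 w 0.85 f [ 0.6 -0.8  1.2] | shift [-0.0008  0.0011  0.0004]
  yaw -82.0 turn -0.000 rad rows>=0.0 end q6 0.74
  yaw 98.0 turn -3.142 rad rows>=16.8 end q6 -2.40
time: 21.52
tcp_pos: [0.4061, -0.3304, 0.0178]
orientation: [0.998, 0.069, 0.002, 0.001]
contact_force: [-16.1, 29.3, 72.6]
gripper_width: 0.355
finger_force: 66.7
time: 22.4
tcp_pos: [0.4051, -0.3307, 0.2664]
orientation: [0.998, 0.069, 0.002, 0.003]
contact_force: [0.6, -1.1, -0.3]
gripper_width: 0.002
finger_force: 0.0
tcp [ 0.4051 -0.3307  0.2664] yaw_y -82.0 q6 0.60 t 22.4 w 0.00 f [ 0.6 -1.1 -0.3] | shift [ 0.1814 -0.461  -0.0005]
  yaw -88.0 turn 0.104 rad rows>=0.6 end q6 1.82
  yaw 92.0 turn -3.038 rad rows>=16.3 end q6 -1.32
```

```bash
python3 -m jog '[[0.0,-0.06,0,0],[0,-0.12,0,0],[0,-0.18,0,0],[0,-0.22,0,0],[0,-0.22,0,0]]' 0.7
python3 - <<'E'
from h import *
t=snap('top','t4.png');s=snap('scene','s4.png')
c=lambda i,x,y,w,h,k: cv2.resize(i['color'][y:y+h,x:x+w,::-1],None,fx=k,fy=k,interpolation=cv2.INTER_CUBIC)
cv2.imwrite('pics/m2.png',np.hstack([c(s,140,190,80,100,5),c(t,300,170,80,100,5)]))
E
```

```text
time: 23.02
tcp_pos: [0.3736, -0.1101, 0.2625]
orientation: [0.997, 0.071, 0.001, 0.0]
contact_force: [0.0, 0.2, 0.5]
gripper_width: 0.849
finger_force: 0.0
```

View pics/m2.png

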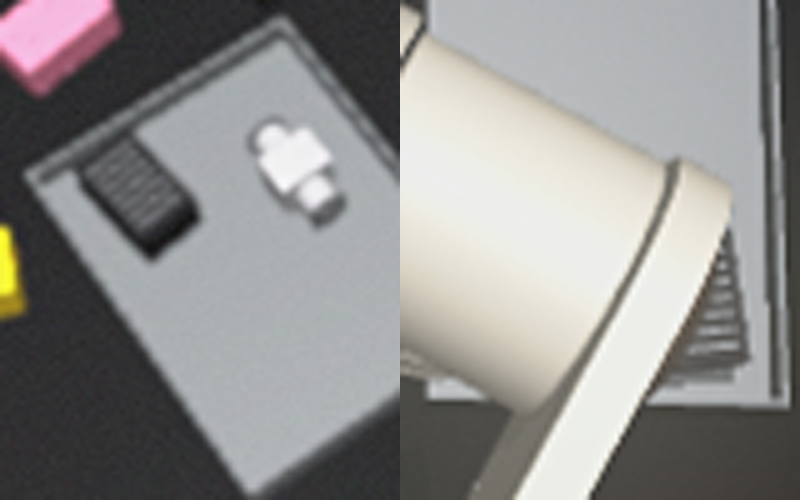

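The scene panel shows the cassette still in place at (140,190) and the filter at (293,165). A grip that fails with the TCP at 18–20 mm but holds lower suggests the open fingertips stand well behind the TCP. I'll probe the floor with open fingers.

```bash
python3 -m jog '[[0,0.06,0,0],[0,0.12,0,0],[0,0.18,0.03,0],[0,0.22,0.08,0],[0,0.22,0.13,0],[0,0.22,0.18,0],[0,0.22,0.23,0],[0,0.22,0.25,0]]' 0.7; python3 -m jog '[[0,0,0,0]]'; python3 go.py 0.404 -0.331 0.005 -83; python3 -m jog '[[0,0,0.004,0],[0,0,0.007,0],[0,0,0.007,0]]'; python3 go.py 0.404 -0.331 0.0 -83
```

```text
time: 24.12
tcp_pos: [0.4026, -0.33, 0.0086]
orientation: [0.998, 0.069, -0.001, -0.002]
contact_force: [-0.6, -0.8, 0.8]
gripper_width: 0.847
finger_force: 0.0
time: 24.25
tcp_pos: [0.4032, -0.3302, 0.0104]
orientation: [0.998, 0.069, -0.001, -0.001]
contact_force: [0.1, -0.8, 0.3]
gripper_width: 0.85
finger_force: 0.0
tcp [ 0.4032 -0.3302  0.0104] yaw_y -82.1 q6 0.60 t 24.2 w 0.85 f [ 0.1 -0.8  0.3] | shift [0.0007 0.0009 0.0054]
  yaw -83.0 turn 0.015 rad rows>=0.1 end q6 0.76
  yaw 97.0 turn -3.126 rad rows>=16.7 end q6 -2.38
time: 24.62
tcp_pos: [0.4046, -0.3302, 0.0055]
orientation: [0.998, 0.069, 0.0, 0.0]
contact_force: [-0.4, -0.8, 0.4]
gripper_width: 0.851
finger_force: 0.0
tcp [ 0.4046 -0.3302  0.0055] yaw_y -82.0 q6 0.60 t 24.6 w 0.85 f [-0.4 -0.8  0.4] | shift [-0.0007  0.0007  0.0055]
  yaw -83.0 turn 0.017 rad rows>=0.1 end q6 0.76
  yaw 97.0 turn -3.125 rad rows>=16.7 end q6 -2.38
```

```bash
python3 -m jog '[[0,0,0.003,0],[0,0,0.005,0],[0,0,0.005,0]]'; python3 -m jog '[[0,0,0.002,0],[0,0,0.004,0],[0,0,0.004,0]]'
```

```text
time: 25.0
tcp_pos: [0.4044, -0.33, -0.0]
orientation: [0.998, 0.069, -0.0, -0.0]
contact_force: [0.7, -0.2, 0.1]
gripper_width: 0.85
finger_force: 0.0
time: 25.38
tcp_pos: [0.4043, -0.33, -0.004]
orientation: [0.998, 0.069, -0.0, -0.0]
contact_force: [0.3, 0.9, 0.2]
gripper_width: 0.852
finger_force: 0.0
```

```bash
python3 -m jog '[[0,0,-0.003,0],[0,0,-0.005,0]]' -1; python3 -m jog '[[0,0,-0.003,0],[0,0,-0.003,0]]';  python3 -m jog '[[0,0,0,0],[0,0,0,0]]'
```

```text
time: 25.62
tcp_pos: [0.4046, -0.3302, 0.0016]
orientation: [0.998, 0.069, 0.0, 0.0]
contact_force: [-0.4, -0.1, -1.5]
gripper_width: 0.591
finger_force: 64.2
time: 25.88
tcp_pos: [0.4045, -0.33, 0.0043]
orientation: [0.998, 0.069, 0.0, 0.0]
contact_force: [0.1, 0.4, -1.0]
gripper_width: 0.593
finger_force: 64.2
time: 26.12
tcp_pos: [0.4044, -0.33, 0.004]
orientation: [0.998, 0.069, -0.0, -0.0]
contact_force: [-0.0, -0.1, -1.5]
gripper_width: 0.593
finger_force: 64.2
```

```bash
python3 -m jog '[[0,0,-0.03,0],[0,0,-0.09,0],[0,0,-0.15,0],[0,0,-0.21,0],[0,0,-0.26,0],[0,0,-0.26,0],[0,0,-0.26,0]]'; python3 go.py 0.522 0.151 0.265 -88
```

```text
time: 27.0
tcp_pos: [0.4043, -0.3299, 0.2632]
orientation: [0.998, 0.069, -0.0, -0.0]
contact_force: [-0.3, 0.6, -2.4]
gripper_width: 0.596
finger_force: 64.4
tcp [ 0.4043 -0.3299  0.2632] yaw_y -82.0 q6 0.60 t 27.0 w 0.60 f [-0.3  0.6 -2.4] | shift [ 0.1831 -0.46   -0.0016]
  yaw -88.0 turn 0.104 rad rows>=0.6 end q6 1.82
  yaw 92.0 turn -3.038 rad rows>=16.3 end q6 -1.32
```

```bash
python3 -m jog '[[0.015,-0.04,0,0.02],[0.036,-0.09,0,0.05],[0.058,-0.145,0,0.08],[0.08,-0.2,0,0.104],[0.102,-0.255,0,0.104],[0.124,-0.31,0,0.104],[0.146,-0.365,0,0.104],[0.167,-0.42,0,0.104]]'; python3 go.py 0.522 0.151 0.265 -88
```

```text
time: 28.0
tcp_pos: [0.5114, 0.111, 0.2624]
orientation: [1.0, 0.017, -0.001, 0.0]
contact_force: [0.4, -0.2, -1.7]
gripper_width: 0.59
finger_force: 64.3
tcp [0.5114 0.111  0.2624] yaw_y -88.0 q6 1.60 t 28.0 w 0.59 f [ 0.4 -0.2 -1.7] | shift [ 0.012  -0.0396 -0.0026]
  yaw -88.0 turn -0.000 rad rows>=0.0 end q6 1.82
  yaw 92.0 turn -3.142 rad rows>=16.8 end q6 -1.32
```

```bash
python3 -m jog '[[0.01,-0.03,0,0],[0.01,-0.033,0,0],[0.01,-0.033,0,0]]'; python3 go.py 0.522 0.151 0.055 -88
```

```text
time: 28.38
tcp_pos: [0.5202, 0.1421, 0.2629]
orientation: [1.0, 0.018, -0.001, 0.0]
contact_force: [-0.1, 0.4, -1.1]
gripper_width: 0.594
finger_force: 64.3
tcp [0.5202 0.1421 0.2629] yaw_y -88.0 q6 1.66 t 28.4 w 0.59 f [-0.1  0.4 -1.1] | shift [ 0.0025 -0.0089  0.2079]
  yaw -88.0 turn 0.000 rad rows>=0.0 end q6 1.82
  yaw 92.0 turn -3.141 rad rows>=16.8 end q6 -1.32
```

```bash
python3 -m jog '[[0.002,-0.008,0.02,0],[0.002,-0.008,0.06,0],[0.002,-0.008,0.1,0],[0.002,-0.008,0.14,0],[0.002,-0.008,0.17,0],[0.002,-0.008,0.2,0],[0.002,-0.008,0.208,0],[0.002,-0.008,0.208,0]]'; python3 -m jog '[[0,0,0,0],[0,0,0,0],[0,0,0,0],[0,0,0,0]]' 0.5; python3 -m jog '[[0,0,-0.03,0],[0,0,-0.09,0],[0,0,-0.15,0],[0,0,-0.2,0],[0,0,-0.2,0]]'; python3 go.py 0.62 0.151 0.25 47;  python3 - <<'E'
from h import *
s=snap('scene','s5.png'); t=snap('top','t5.png')
# dark cassette check under window and tray
for z in (.056,):
    ctr=proj(s,(.524,.151,z)); print('win px',ctr)
    u,v=ctr.astype(int); c=s['color'][v-25:v+25,u-25:u+25].max(2); m=(c<75).astype(np.uint8)
    n,l,st,ce=cv2.connectedComponentsWithStats(m); i=1+st[1:,4].argmax(); print('dark',st[i],onz(s,*(ce[i]+[u-25,v-25]),.05))
x=s['color'][195:290,150:245].max(2); 
a=s['color'][215:240,158:180]; print('old cassette place mean',a.mean())
E
```

```text
time: 29.38
tcp_pos: [0.5223, 0.1498, 0.0563]
orientation: [1.0, 0.017, -0.0, 0.0]
contact_force: [0.1, -0.6, -0.9]
gripper_width: 0.59
finger_force: 64.2
time: 29.88
tcp_pos: [0.5224, 0.1505, 0.0563]
orientation: [1.0, 0.017, 0.0, 0.0]
contact_force: [-0.0, -0.5, -0.0]
gripper_width: 0.746
finger_force: 0.0
time: 30.5
tcp_pos: [0.5234, 0.1507, 0.2603]
orientation: [1.0, 0.017, 0.003, -0.0]
contact_force: [0.7, -0.3, -0.5]
gripper_width: 0.748
finger_force: 0.0
tcp [0.5234 0.1507 0.2603] yaw_y -88.0 q6 1.67 t 30.5 w 0.75 f [ 0.7 -0.3 -0.5] | shift [0.0964 0.003  0.0109]
  yaw 47.0 turn -2.356 rad rows>=12.6 end q6 -0.58
  yaw -133.0 turn 0.785 rad rows>=4.2 end q6 2.56
win px [289.54541775 179.17240389]
dark [ 40  17   7  24 119] [0.57558987 0.20043778 0.05      ]
old cassette place mean 159.35454545454544
```

Run:
```python
from h import *
s=arm.snapshot('scene'); a=s['color'].max(2).astype(int); b=cv2.imread('pics/s4.png').max(2).astype(int)
m=np.zeros(a.shape,np.uint8); q=np.array([proj(s,(.524+dx,.151+dy,.04)) for dx,dy in((-.06,-.06),(.06,-.06),(.06,.06),(-.06,.06))]).astype(np.int32)
cv2.fillConvexPoly(m,q,1); d=((a-b)<-30)&(m>0); print('px darker',d.sum(),'of',m.sum())
ys,xs=np.nonzero(d); print(onz(s,xs.mean(),ys.mean(),.056).round(3)); r=cv2.minAreaRect(np.c_[xs,ys].astype(np.float32)); print(r)
print(a[165:195:3,275:308:3])
```

```text
px darker 213 of 827
[0.507 0.143 0.056]
((285.34149169921875, 180.9268341064453), (23.426063537597656, 19.99024200439453), 51.34019088745117)
[[110 111 118 117 120 119 120 119 119 117 130]
 [113 117 120 113 103  82  83  81  83  82  83]
 [111 109  90  97  66 120  82  81  83  81  89]
 [135  90  60  83  90  72 122  98  80  81  82]
 [162 113  99  98  90 103  73 116  97  91  91]
 [157  92 108  98  88  89  97  81 128 123  65]
 [174 141 102 100  97  84 101 134 113 124 105]
 [164 163 167 174 149 163 175 174 135 125  77]
 [165 161 161 160 168 163 162 158 156 104  47]
 [161 160 164 161 160 161 159 161 162 144  63]]
```

The cassette shows as a dark patch in the window bin, centred near (0.51, 0.14). Third turn.

```bash
python3 -m jog '[[0.03,0.001,0,-0.17],[0.06,0.002,0,-0.35],[0.097,0.003,0,-0.53],[0.097,0.003,0,-0.71],[0.097,0.003,0,-0.89],[0.097,0.003,0,-1.07],[0.097,0.003,0,-1.25],[0.097,0.003,0,-1.43]]' 0.1; python3 -m jog '[[0,0,0,-0.17],[0,0,0,-0.35],[0,0,0,-0.53],[0,0,0,-0.71],[0,0,0,-0.89],[0,0,0,-0.926],[0,0,0,-0.926]]'; python3 go.py 0.621 0.151 0.134 47
```

```text
time: 31.65
tcp_pos: [0.619, 0.1508, 0.2544]
orientation: [0.742, 0.671, -0.001, -0.001]
contact_force: [0.4, 0.4, 0.1]
gripper_width: 0.549
finger_force: 0.0
time: 32.52
tcp_pos: [0.6192, 0.1508, 0.2553]
orientation: [0.368, 0.93, -0.0, -0.001]
contact_force: [0.6, -0.6, 0.6]
gripper_width: 0.551
finger_force: 0.0
tcp [0.6192 0.1508 0.2553] yaw_y 46.8 q6 -0.70 t 32.5 w 0.55 f [ 0.6 -0.6  0.6] | shift [-0.0013  0.0015  0.1213]
  yaw 47.0 turn -0.003 rad rows>=0.0 end q6 -0.58
  yaw -133.0 turn 3.138 rad rows>=16.8 end q6 2.56
```

```bash
python3 -m jog '[[-0.001,0.001,0.04,0],[-0.001,0.001,0.08,0],[-0.001,0.001,0.12,0],[-0.001,0.001,0.12,0],[-0.001,0.001,0.12,0]]'; python3 -m jog '[[0,0,0,0],[0,0,0,0],[0,0,0,0],[0,0,0,0]]' -1; python3 -m jog '[[0,0,0,0.1],[0,0,0,0.25],[0,0,0,0.42],[0,0,0,0.6],[0,0,0,0.78],[0,0,0,0.96],[0,0,0,1.14],[0,0,0,1.3]]'; python3 -m jog '[[0,0,0,0.12],[0,0,0,0.22],[0,0,0,0.265],[0,0,0,0.265]]'; python3 go.py 0.619 0.153 0.14 -43
```

```text
time: 33.15
tcp_pos: [0.6214, 0.151, 0.1378]
orientation: [0.367, 0.93, 0.0, 0.001]
contact_force: [0.7, 0.6, 0.5]
gripper_width: 0.547
finger_force: 0.0
time: 33.65
tcp_pos: [0.6207, 0.1502, 0.1379]
orientation: [0.367, 0.93, -0.0, 0.001]
contact_force: [-8.1, -6.0, 12.0]
gripper_width: 0.185
finger_force: 59.0
time: 34.65
tcp_pos: [0.6169, 0.1495, 0.1378]
orientation: [0.856, 0.516, -0.004, -0.001]
contact_force: [-47.3, -14.2, 28.6]
gripper_width: 0.179
finger_force: 61.1
time: 35.15
tcp_pos: [0.6161, 0.15, 0.1378]
orientation: [0.916, 0.401, -0.005, -0.001]
contact_force: [-51.9, -12.0, 30.0]
gripper_width: 0.183
finger_force: 61.2
tcp [0.6161 0.15   0.1378] yaw_y -42.7 q6 0.86 t 35.1 w 0.18 f [-51.9 -12.   30. ] | shift [ 0.0041  0.     -0.0022]
  yaw -43.0 turn 0.005 rad rows>=0.0 end q6 0.99
  yaw 137.0 turn -3.137 rad rows>=16.8 end q6 -2.15
```

```bash
python3 -m jog '[[0,0,0,0],[0,0,0,0],[0,0,-0.04,0],[0,0,-0.1,0],[0,0,-0.12,0]]' 0.1
python3 - <<'E'
from h import *
for n,(x,y,w,h) in (('top',(305,158,68,92)),('scene',(150,200,85,85))):
    im=snap(n); c=cv2.resize(im['color'][y:y+h,x:x+w],None,fx=5,fy=5,interpolation=cv2.INTER_CUBIC); g=c.min(2)
    for th in (232,215):
      for q in cv2.findContours((g>th).astype(np.uint8),0,2)[0]:
        if 600<cv2.contourArea(q)<9000:
            r=cv2.boxPoints(cv2.minAreaRect(q)); X=np.array([onz(im,x+(u+.5)/5-.5,y+(v+.5)/5-.5,.046)[:2] for u,v in r]); print(n,th,cv2.contourArea(q),(r.mean(0)/5+[x,y]).round(1),X.mean(0).round(4),X.round(3).tolist())
E
python3 go.py 0.461 -0.233 0.26 -87
python3 -c "
from h import *
s=snap('scene')
c=lambda i,x,y,w,h,k: cv2.resize(i['color'][y:y+h,x:x+w,::-1],None,fx=k,fy=k,interpolation=cv2.INTER_CUBIC)
cv2.imwrite('pics/last.png',np.hstack([c(s,145,190,100,100,4),c(s,230,120,150,150,400/150)]))"
```

```text
time: 35.78
tcp_pos: [0.6217, 0.151, 0.2605]
orientation: [0.916, 0.401, 0.003, 0.001]
contact_force: [1.1, -0.2, -0.5]
gripper_width: 0.549
finger_force: 0.0
top 215 2912.0 [326.8 211.4] [ 0.4594 -0.2321] [[0.474, -0.211], [0.475, -0.253], [0.445, -0.253], [0.444, -0.211]]
scene 215 2232.5 [197.7 220.1] [ 0.4526 -0.2343] [[0.43, -0.255], [0.427, -0.213], [0.475, -0.214], [0.478, -0.255]]
tcp [0.6217 0.1509 0.2591] yaw_y -42.7 q6 0.86 t 35.9 w 0.55 f [ 0.7 -0.1  0.1] | shift [-0.3912  0.1422 -0.0018]
  yaw -87.0 turn 0.773 rad rows>=4.1 end q6 1.05
  yaw 93.0 turn -2.368 rad rows>=12.7 end q6 -2.09
```

```bash
python3 -m jog '[[-0.04,0.014,0,0.1],[-0.09,0.033,0,0.25],[-0.145,0.053,0,0.42],[-0.2,0.073,0,0.6],[-0.255,0.093,0,0.75],[-0.31,0.113,0,0.826],[-0.365,0.133,0,0.826],[-0.391,0.142,0,0.826]]' 0.5; python3 -m jog '[[0,0,0,0]]'; python3 go.py 0.459 -0.2325 -0.002 -90
```

```text
time: 36.92
tcp_pos: [0.4585, -0.235, 0.2546]
orientation: [1.0, -0.001, -0.001, -0.0]
contact_force: [0.9, -0.3, -0.5]
gripper_width: 0.753
finger_force: 0.0
time: 37.05
tcp_pos: [0.4591, -0.2342, 0.2546]
orientation: [1.0, -0.002, -0.001, -0.0]
contact_force: [0.5, 0.7, -0.4]
gripper_width: 0.748
finger_force: 0.0
tcp [ 0.4591 -0.2342  0.2546] yaw_y -90.2 q6 0.95 t 37.0 w 0.75 f [ 0.5  0.7 -0.4] | shift [ 0.0004 -0.0015  0.2566]
  yaw -90.0 turn -0.003 rad rows>=0.0 end q6 1.10
  yaw 90.0 turn -3.145 rad rows>=16.8 end q6 -2.04
```

```bash
python3 -m jog '[[0,-0.001,0.05,0],[0,-0.001,0.11,0],[0,-0.001,0.16,0],[0,-0.001,0.21,0],[0,-0.001,0.235,0],[0,-0.001,0.246,0],[0,-0.001,0.25,0],[0,-0.001,0.25,0]]'; python3 -m jog '[[0,0,-0.002,0],[0,0,-0.004,0]]' -1; python3 -m jog '[[0,0,-0.002,0],[0,0,-0.002,0],[0,0,-0.002,0]]'
```

```text
time: 38.05
tcp_pos: [0.4605, -0.2319, 0.0067]
orientation: [1.0, -0.0, 0.0, 0.0]
contact_force: [-0.0, 0.2, 0.7]
gripper_width: 0.749
finger_force: 0.0
time: 38.3
tcp_pos: [0.4604, -0.2321, 0.011]
orientation: [1.0, -0.0, 0.0, 0.0]
contact_force: [-0.2, -0.5, -3.0]
gripper_width: 0.493
finger_force: 60.6
time: 38.67
tcp_pos: [0.46, -0.2318, 0.012]
orientation: [1.0, -0.0, -0.0, -0.0]
contact_force: [0.3, 0.4, -1.7]
gripper_width: 0.496
finger_force: 60.6
```

```bash
python3 -m jog '[[0,0,-0.02,0],[0,0,-0.07,0],[0,0,-0.12,0],[0,0,-0.17,0],[0,0,-0.22,0],[0,0,-0.25,0],[0,0,-0.25,0]]'; python3 go.py 0.524 0.151 0.265 -88
```

```text
time: 39.55
tcp_pos: [0.4606, -0.2322, 0.264]
orientation: [1.0, -0.0, 0.001, 0.001]
contact_force: [-0.1, -0.3, -3.0]
gripper_width: 0.494
finger_force: 61.7
tcp [ 0.4606 -0.2322  0.264 ] yaw_y -90.0 q6 0.95 t 39.5 w 0.49 f [-0.1 -0.3 -3. ] | shift [ 0.0633 -0.3832 -0.0017]
  yaw -88.0 turn -0.035 rad rows>=0.2 end q6 1.82
  yaw 92.0 turn -3.177 rad rows>=17.0 end q6 -1.33
```

```bash
python3 -m jog '[[0.006,-0.04,0,-0.035],[0.016,-0.1,0,-0.035],[0.026,-0.16,0,-0.035],[0.036,-0.22,0,-0.035],[0.046,-0.28,0,-0.035],[0.056,-0.34,0,-0.035],[0.063,-0.383,0,-0.035],[0.063,-0.383,0,-0.035]]'; python3 go.py 0.524 0.151 0.055 -88
```

```text
time: 40.55
tcp_pos: [0.5227, 0.1538, 0.2599]
orientation: [1.0, 0.019, -0.001, -0.0]
contact_force: [1.0, -0.3, -2.9]
gripper_width: 0.493
finger_force: 61.8
tcp [0.5227 0.1538 0.2599] yaw_y -87.8 q6 1.68 t 40.5 w 0.49 f [ 1.  -0.3 -2.9] | shift [0.0018 0.0028 0.2049]
  yaw -88.0 turn 0.003 rad rows>=0.0 end q6 1.82
  yaw 92.0 turn -3.138 rad rows>=16.8 end q6 -1.33
```

View pics/last.png

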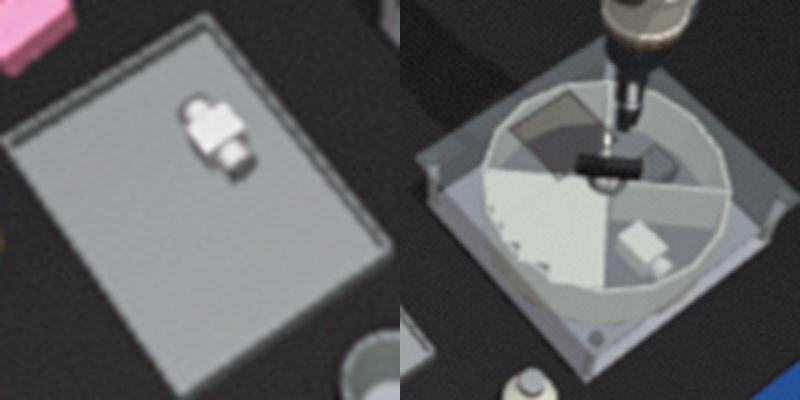

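The scene crop shows the bottle at (645,250), the cassette at (655,160), the closed quarter at lower left and an empty bin under the window (565,125). I'll lower the filter.

```bash
python3 -m jog '[[0.001,0.002,0.02,0],[0.001,0.002,0.06,0],[0.001,0.002,0.1,0],[0.001,0.002,0.14,0],[0.001,0.002,0.17,0],[0.001,0.002,0.2,0],[0.001,0.002,0.205,0],[0.001,0.002,0.205,0]]'; python3 -m jog '[[0,0,0,0],[0,0,0,0],[0,0,0,0],[0,0,0,0]]' 0.3; python3 -m jog '[[0,0,-0.03,0],[0,0,-0.09,0],[0,0,-0.15,0],[0,0,-0.2,0],[0,0,-0.2,0]]'; python3 go.py 0.617 0.150 0.25 -43;  python3 - <<'E'
from h import *
s=snap('scene','s6.png')
x,y,w,h=150,200,85,85; g=s['color'][y:y+h,x:x+w].min(2); print('bright in tray',(g>205).sum())
b=(s['color'].min(2)>150).astype(np.uint8); m=np.zeros_like(b)
q=np.array([proj(s,(.524+dx,.151+dy,.045)) for dx,dy in((-.05,-.055),(.05,-.055),(.05,.055),(-.05,.055))]).astype(np.int32); cv2.fillConvexPoly(m,q,1)
ys,xs=np.nonzero(b*m); print('bright in bin',len(xs),onz(s,xs.mean(),ys.mean(),.05).round(3) if len(xs) else '')
E
```

```text
time: 41.55
tcp_pos: [0.5241, 0.1488, 0.0573]
orientation: [1.0, 0.017, -0.0, 0.0]
contact_force: [0.7, -0.6, -2.0]
gripper_width: 0.495
finger_force: 61.8
time: 42.05
tcp_pos: [0.5243, 0.1492, 0.0573]
orientation: [1.0, 0.017, 0.0, 0.0]
contact_force: [0.0, -0.5, 0.3]
gripper_width: 0.651
finger_force: 0.0
time: 42.68
tcp_pos: [0.5254, 0.1494, 0.2613]
orientation: [1.0, 0.017, 0.003, -0.0]
contact_force: [0.2, -0.4, -0.7]
gripper_width: 0.645
finger_force: 0.0
tcp [0.5254 0.1494 0.2613] yaw_y -88.0 q6 1.67 t 42.7 w 0.65 f [ 0.2 -0.4 -0.7] | shift [0.0915 0.0026 0.0119]
  yaw -43.0 turn -0.785 rad rows>=4.2 end q6 0.99
  yaw 137.0 turn -3.927 rad rows>=21.0 end q6 -2.15
bright in tray 0
bright in bin 322 [0.533 0.129 0.05 ]
```

The tray is empty and the filter is in its bin. Final turn to close.

```bash
python3 -m jog '[[0.03,0.001,0,-0.15],[0.06,0.002,0,-0.33],[0.0905,0.0025,0,-0.5],[0.0905,0.0025,0.02,-0.68],[0.0905,0.0025,0.06,-0.785],[0.0905,0.0025,0.1,-0.785],[0.0905,0.0025,0.124,-0.785],[0.0905,0.0025,0.124,-0.785]]' 0.1; python3 -m jog '[[0,0,0,0]]'; python3 go.py 0.617 0.150 0.136 -43
```

```text
time: 43.72
tcp_pos: [0.6133, 0.1496, 0.1303]
orientation: [0.917, 0.399, -0.002, -0.001]
contact_force: [0.0, 0.3, 0.9]
gripper_width: 0.55
finger_force: 0.0
time: 43.85
tcp_pos: [0.6149, 0.1499, 0.1338]
orientation: [0.917, 0.399, 0.0, 0.0]
contact_force: [-0.1, -0.3, 0.5]
gripper_width: 0.553
finger_force: 0.0
tcp [0.6149 0.1499 0.1338] yaw_y -43.0 q6 0.87 t 43.9 w 0.55 f [-0.1 -0.3  0.5] | shift [ 0.0015  0.0014 -0.0022]
  yaw -43.0 turn -0.000 rad rows>=0.0 end q6 0.99
  yaw 137.0 turn -3.142 rad rows>=16.8 end q6 -2.15
```

```bash
python3 -m jog '[[0,0,-0.003,0],[0,0,-0.003,0],[0,0,-0.003,0],[0,0,-0.003,0]]' -1; python3 -m jog '[[0,0,0,0.1],[0,0,0,0.25],[0,0,0,0.42],[0,0,0,0.6],[0,0,0,0.78],[0,0,0,0.96],[0,0,0,1.14],[0,0,0,1.3]]'; python3 -m jog '[[0,0,0,0.12],[0,0,0,0.22],[0,0,0,0.27],[0,0,0,0.27],[0,0,0,0.27]]'; python3 go.py 0.619 0.153 0.14 -133
```

```text
time: 44.35
tcp_pos: [0.6156, 0.1496, 0.1378]
orientation: [0.917, 0.398, 0.001, 0.001]
contact_force: [0.6, -1.7, 8.1]
gripper_width: 0.183
finger_force: 58.6
time: 45.35
tcp_pos: [0.6147, 0.154, 0.1378]
orientation: [0.971, -0.239, 0.0, -0.003]
contact_force: [-2.8, 32.5, 7.0]
gripper_width: 0.181
finger_force: 59.0
time: 45.98
tcp_pos: [0.6153, 0.1549, 0.1379]
orientation: [0.931, -0.365, 0.0, -0.004]
contact_force: [2.1, 36.9, 5.8]
gripper_width: 0.184
finger_force: 58.6
tcp [0.6153 0.1549 0.1379] yaw_y -132.8 q6 2.44 t 46.0 w 0.18 f [ 2.1 36.9  5.8] | shift [ 0.004  -0.0012 -0.0021]
  yaw -133.0 turn 0.003 rad rows>=0.0 end q6 2.56
  yaw 47.0 turn -3.139 rad rows>=16.8 end q6 -0.58
```

```bash
python3 -m jog '[[0,0,0,0],[0,0,0,0],[0,0,0,0],[0,0,-0.04,0],[0,0,-0.1,0],[0,0,-0.15,0]]' 0.1; python3 -m jog '[[0,0.06,0,0],[0,0.12,0,0],[0,0.18,0,0],[0,0.18,0,0]]'
python3 - <<'E'
from h import *
s=snap('scene','s7.png'); x,y,w,h=295,165,35,35
c=cv2.resize(s['color'][y:y+h,x:x+w],None,fx=5,fy=5,interpolation=cv2.INTER_CUBIC)
q=max(cv2.findContours((c.max(2)<80).astype(np.uint8),0,2)[0],key=cv2.contourArea); r=cv2.boxPoints(cv2.minAreaRect(q))/5+[x-.4,y-.4]
X=np.array([onz(s,*p,.155) for p in r]); print('bar',X.mean(0).round(3),[(round(np.linalg.norm(X[i+1]-X[i]),3),round(np.degrees(np.arctan2(*(X[i+1]-X[i])[[1,0]])),1)) for i in(0,1)])
W=[proj(s,(.524+dx,.151+dy,.122)) for dx,dy in((-.04,-.045),(.04,-.045),(.04,.045),(-.04,.045),(0,0))]
print('window brightness',[int(s['color'][int(round(v)),int(round(u))].min()) for u,v in W])
a=s['color']; m=(a.min(2)>205).astype(np.uint8); k=[v for v in cv2.findContours(m[150:215,260:320].copy(),0,2)[0]]; k=max(k,key=cv2.contourArea); print(cv2.contourArea(k))
t=snap('top','t7.png'); cv2.imwrite('pics/end.png',s['color'][:,:,::-1]); print(arm.get_obs()['tcp_pos'],arm.get_obs()['time'])
# bright parts seen in bins through cover, cassette dark: print component centroids inside the carousel
g=a.max(2).astype(int); 
for ang in (-43,47,137,-133): print(ang,[int(g[tuple(np.round(proj(s,(.617+.085*np.cos(np.radians(ang+o)),.152+.085*np.sin(np.radians(ang+o)),.05))).astype(int)[::-1])]) for o in(-45,)])
E
```

```text
time: 46.72
tcp_pos: [0.6147, 0.1495, 0.2885]
orientation: [0.93, -0.367, 0.0, -0.0]
contact_force: [1.7, 0.2, 0.5]
gripper_width: 0.55
finger_force: 0.0
time: 47.22
tcp_pos: [0.4902, 0.0159, 0.2872]
orientation: [0.93, -0.368, 0.001, 0.0]
contact_force: [0.2, 0.3, -0.2]
gripper_width: 0.549
finger_force: 0.0
bar [0.617 0.147 0.155] [(np.float64(0.105), np.float64(138.3)), (np.float64(0.026), np.float64(51.6))]
window brightness [243, 243, 125, 244, 241]
561.0
[0.49204574 0.01775934 0.28663859] 47.325
-43 [209]
47 [127]
137 [193]
-133 [244]
```

Run:
```python
from h import *
s=snap('scene'); a=s['color'].max(2).astype(int)
q=np.array([proj(s,(.617+r*np.cos(np.radians(d)),.152+r*np.sin(np.radians(d)),.04)) for r,d in((.06,-25),(.14,-30),(.14,35),(.06,30))]).astype(np.int32); m=np.zeros(a.shape,np.uint8); cv2.fillConvexPoly(m,q,1)
v=a[m>0]; ys,xs=np.nonzero((m>0)&(a<95)); print(np.percentile(v,[5,25,50,75]),len(xs),onz(s,xs.mean(),ys.mean(),.05) if len(xs) else '')
print(arm.job_done())
```

```text
[ 90. 111. 119. 132.] 51 [0.70711679 0.12333156 0.05      ]
the job is handed in; nothing more can be done
None
```

The bottle, cassette and filter housing went into their bins, the closed quarter is under the window to within a few degrees, and the job was handed in at about 47 s; no verdict came back, and the last check of the cassette in its bin was weak.

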